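# Put away the soldering tiles at the goldsmith's bench

## Robot

A 6-joint arm with a two-finger parallel gripper is mounted at the origin on the work surface. World frame = base frame: x ahead of the robot, y to its left, z up, the work surface at z = 0. Lengths are in m, angles in rad, forces in N, time in s.
With the tool pointing down it reaches from about 0.3 to 0.775 m from the base axis. Payload 14.6 kg.
Tool frame: the origin (TCP) lies at the very end of the fingers, on their centre line; the grasp point (between the pads) lies 19 mm behind it; y points along the fingers, x is the direction in which the jaws open and shut, and the axes are right-handed (so a half turn about y gives the same grasp; the last joint's range is limited). The gripper opens to 85 mm and grips with 20 to 120 N. Pads are 22 mm wide; open, the fingers measure 114 mm over their backs; the gripper's body (76 mm by 85 mm) begins 54 mm behind the grasp point. The pads swing forward as they close: fully open they stand 13 mm farther back than shut.
Start: joints at [-1.321, 0.3, 1.521, -0, 1.321, -0.067], TCP at [0.171, -0.523, 0.231] pointing down, gripper open.
Joint ranges: [-3.03, 3.03], [-0.79, 2.21], [0.23, 2.52], [-1.04, 4.18], [0, 3.07], [-2.55, 2.55]. Speed limits (rad/s): [2.22, 2.22, 2.57, 3.14, 3.14, 3.14].

## Interface

Orientations are given as a unit quaternion [w, x, y, z].
In Python, from workcell import env, optics, ticket gives the robot as it stands.
- The arm moves only by the shell command python3 -m handwheel 'ROWS' [FORCE]. ROWS is text: rows parted by semicolons, each of 7 numbers parted by spaces: the shift along the tool's x, y, z in cm, then the turn, a rotation vector about the tool's x, y, z in degrees, then the finger opening in cm, from 0 to 8.54. In form: x y z rx ry rz grip; .... A call has 1 to 10 rows; each row is the pose to reach, as a shift and turn from the pose commanded when the call began, along the tool's axes at that moment; what a row does not reach only later rows make up. A row lasts 1/10 s, in which the tool goes at most 50 mm and 8.59 degrees, less where a joint would pass 70% of its speed; a pose out of reach is approached as far as the arm can. A call with a gripper value outside its range is refused whole. The fingers move at their own pace and stop on an object; FORCE is the grip in N (left out, the last holds). Time passes only in rows, so rows that repeat a pose let the fingers close. It gives the time, the measured TCP pose, the force and the opening at its end, in the units of the state.
- env.state(): the state, without advancing time (a new reading comes with each control period).
- optics.snapshot(name): name is "scene" or "top"; returns a dict with "image" (400x640x3 uint8, red, green, blue), "fov_y" (degrees; the focal length in pixels is half the picture's height over the tangent of half this angle, whatever the lens; pixels are square), "cx", "cy" (the principal point, pixels), "dist_coeffs" ([k1, k2, p1, p2, k3] as OpenCV has them; the pictures are not rectified), "cam_to_world" (4x4, takes a point from camera to world coordinates). Camera axes: x right, y down, z forward; pixel columns grow to the right and rows downward; lengths in m; the calibration is good to about 2 mm. A picture is of the moment at which its call begins. There is no depth.
- ticket.job_done(): hands the job in, once; it reports no verdict.
The state is a dict: "t": time; "q": joint angles; "joint_velocities": joint speeds; "joint_torque": joint torques, N m; "tool_pos": TCP position; "tool_rot": TCP orientation; "wrist_force": force on the tool from outside, world axes, zero at the start; "ft_torque": the same for the moment, N m; "grip_width": finger opening in m.
Only numpy, scipy, OpenCV 4.12 (cv2) and the standard library are available. Lean on these libraries where they do the work, as an engineer would, in place of code of your own. Each camera call takes 0.05 s, during which the arm holds its last target.

## Task

Stack all the loose soldering tiles squarely on top of one another along the dark stacking block, then lift the whole pile at once and tilt it into the snug tile box: lower end first in under the brass lip, then the other end down behind the sill, until every tile lies flat inside. Then push the filled box along the bench, without lifting it, until it stands wholly on and square with the green mat; leave the hammer, mandrel and ring clamp alone.

Things in the scene. Friction and masses are not known exactly. Their poses are not given: they have to be found in the camera images.
- tile1: white ceramic soldering tile with a grey grid and a soot mark, flat slab 90 x 56 x 6 mm, about 65 g; lies loose and flat on the bench at first. Origin: centre of its underside; x along the 90 mm length, y along the 56 mm width, z up. Either way round and either face up is fine. May be absent
- tile2: white ceramic soldering tile with a grey grid and a soot mark, flat slab 90 x 56 x 6 mm, about 65 g; lies loose and flat on the bench at first. Origin: centre of its underside; x along the 90 mm length, y along the 56 mm width, z up. Either way round and either face up is fine. May be absent
- tile3: white ceramic soldering tile with a grey grid and a soot mark, flat slab 90 x 56 x 6 mm, about 65 g; lies loose and flat on the bench at first. Origin: centre of its underside; x along the 90 mm length, y along the 56 mm width, z up. Either way round and either face up is fine. May be absent
- tile4: white ceramic soldering tile with a grey grid and a soot mark, flat slab 90 x 56 x 6 mm, about 65 g; lies loose and flat on the bench at first. Origin: centre of its underside; x along the 90 mm length, y along the 56 mm width, z up. Either way round and either face up is fine. May be absent
- tile5: white ceramic soldering tile with a grey grid and a soot mark, flat slab 90 x 56 x 6 mm, about 65 g; lies loose and flat on the bench at first. Origin: centre of its underside; x along the 90 mm length, y along the 56 mm width, z up. Either way round and either face up is fine. May be absent
- tilebox: loose open wooden tile box, about 0.7 kg, outer 108 (x) x 73 (y) x 53 mm, inside 96 x 61 mm, floor 8 mm above the bench, walls 6 mm thick. Origin: centre of its underside, x along its length, z up. Side walls: 48 mm high for x -54 to -24 mm and 18 mm high for x 26 to 54 mm; between these an open gap for the fingers, right down to the bench (the floor is only 46 mm wide)
- box_floor (a point): middle of the tile box's inner floor, 8 mm above the bench; axes as the box
- box_lip (a point): lower inner edge of the brass lip on the wall at the tile box's -x end, the end nearer the robot; the lip reaches 10 mm in over the inside, from 48 to 53 mm above the bench (40 mm of room above the floor); at x = -38 mm in the box
- box_sill (a point): inner top edge of the low sill, the tile box's +x end, 18 mm above the bench (10 mm above the floor); at x = +48 mm in the box. Tiles that lie higher than the sill are not held by it and can be pushed back in over it
- block: fixed dark wooden stacking block, flat, 110 (x) x 44 (y) x 12 mm, x along its length, with a cork inlay on top. A tile laid along it overhangs 6 mm on either side, so that fingers can reach below the pile (grip it low, or the bottom tile stays behind). Origin: centre of its underside on the bench
- mat: green parking mat, flat and thin (1.5 mm, nothing to bump into; things on it stand at bench height), 150 (x) x 105 (y) mm, x along its length. Origin: its centre. The tile box starts 130 to 160 mm from it on its -x side, so that the box is pushed roughly along the mat's +x
- hammer: bystander: hammer lying on the bench, 260 mm long along its x, origin under its middle
- mandrel: bystander: steel ring mandrel lying on the bench, about 310 mm long along its y, 26 mm thick
- ringclamp: bystander: wooden ring clamp lying on the bench, 130 mm long along its x, 36 mm wide, 24 mm high
There are look-alikes about, which are no part of the job. What is shaped like the tile4 but red is not meant. What is shaped like the tile1 but purple is not meant.

How it is judged:
By the outcome, as a careful person would: the job done as asked, in the order asked, and still so for the second after the job is handed in, with the robot touching nothing.
Of tile1, tile2, tile3, tile4, tile5 only 3 to 5 are there at a start; the rules pass over those that are not, and their reading is None.
At some moment in a run one of tilebox may be knocked a few centimetres aside while the robot is not near it.
It also fails if it takes over 210 s, if anything falls off the work surface, if the arm or the gripper's body presses on something with over 40 N, if the wrist force passes 120 N, or if a joint passes its speed limit or range.

## Working session

There is one attempt and no reset: what is moved stays moved. The work goes in short steps, Python scripts to look and compute and a shell command to move; the robot and the scene stay as the last step left them, time stands still between calls to the robot, and variables do not carry over. Pictures are saved under pics/ and viewed, and the job is handed in when it is done.

```bash
ls -la; mkdir -p pics; cat > h.py <<'E'
from workcell import env, optics, ticket
import numpy as np, cv2
from scipy.spatial.transform import Rotation as R
def snap(name,fn=None):
    s=optics.snapshot(name)
    if fn: cv2.imwrite('pics/'+fn,s['image'][:,:,::-1])
    return s
def K(s):
    f=200/np.tan(np.radians(s['fov_y'])/2)
    return np.array([[f,0,s['cx']],[0,f,s['cy']],[0,0,1.]])
def p2w(s,px,z):
    px=np.array(px,float).reshape(-1,1,2)
    u=cv2.undistortPoints(px,K(s),np.array(s['dist_coeffs'],float))[:,0]
    T=np.array(s['cam_to_world']); d=np.c_[u,np.ones(len(u))]@T[:3,:3].T; o=T[:3,3]
    return o+d*((z-o[2])/d[:,2])[:,None]
def w2p(s,P):
    T=np.linalg.inv(np.array(s['cam_to_world']))
    return cv2.projectPoints(np.array(P,float).reshape(-1,1,3),cv2.Rodrigues(T[:3,:3])[0],T[:3,3],K(s),np.array(s['dist_coeffs'],float))[0][:,0]
def st():
    s=env.state(); r=R.from_quat(np.array(s['tool_rot'])[[1,2,3,0]])
    return s,r
E
python3 - <<'E'
from h import *
for n in('scene','top'):
    s=snap(n,n+'0.png'); print(n,s['fov_y'],s['cx'],s['cy'],s['dist_coeffs']);print(np.round(s['cam_to_world'],3))
s,r=st(); print(s); print(r.as_matrix().round(3))
E
```

```text
total 12
drwxr-xr-x  3 agent agent 4096 Dec  6 10:52 .
drwxr-xr-x 23 root  root  4096 Dec  6 10:52 ..
drwxr-xr-x  2 agent agent 4096 Dec  6 10:52 pics
scene 48.294568958739575 319.4740847588983 199.97939121607817 [-0.00214486  0.          0.          0.          0.        ]
[[ 0.719  0.468 -0.513  1.202]
 [ 0.695 -0.478  0.537 -0.674]
 [ 0.006 -0.743 -0.669  0.944]
 [ 0.     0.     0.     1.   ]]
top 55.24209822864395 314.7469783509388 199.72414335260814 [-0.00494224  0.          0.          0.          0.        ]
[[-0.013 -0.989  0.146  0.396]
 [-1.     0.012 -0.009  0.066]
 [ 0.007 -0.146 -0.989  1.091]
 [ 0.     0.     0.     1.   ]]
{'t': 0.1, 'q': array([-1.32060137e+00,  3.00438011e-01,  1.52151518e+00, -4.52977329e-05,
        1.32068059e+00, -6.65879274e-02]), 'joint_velocities': array([ 5.44273330e-04, -8.34752157e-04, -2.62238000e-03, -4.43807584e-04,
       -6.86024278e-05, -1.20062665e-03]), 'joint_torque': array([-1.95263397e-03, -5.44377494e+01, -3.62370121e+01, -2.51075871e-04,
        3.00816399e-03, -2.09549472e-05]), 'tool_pos': array([ 0.17127391, -0.52243792,  0.23076734]), 'tool_rot': array([ 0.57283178, -0.57238499,  0.41516584, -0.4145799 ]), 'wrist_force': array([ 0.11954554, -0.06061849, -0.08154269]), 'ft_torque': array([0.01697421, 0.00972214, 0.00943997]), 'grip_width': 0.08530563592573126}
[[ 0.312 -0.     0.95 ]
 [-0.95   0.001  0.312]
 [-0.001 -1.     0.   ]]
```

View pics/top0.png

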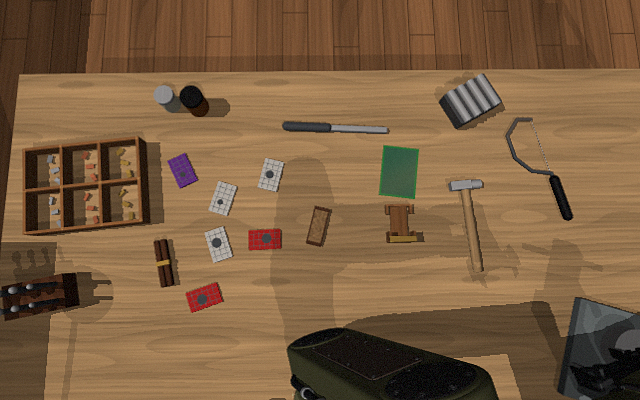

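View pics/scene0.png

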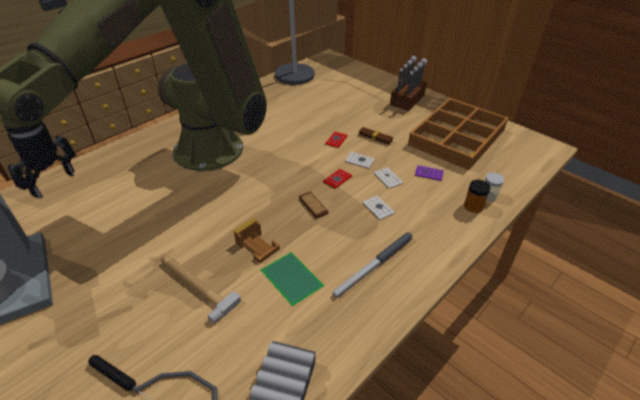

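The top picture shows these candidates:
- White tiles at (271,175), (222,198) and (218,244).
- Red look-alikes at (265,239) and (204,297), and a purple one at (182,170).
- Block at (319,226), box at (400,222), mat at (399,172).

By the description I want the three white ones. Next is a close crop to check.

```bash
python3 - <<'E'
import cv2
a=cv2.imread('pics/top0.png')
c=a[140:290,160:330]; cv2.imwrite('pics/crop_t.png',cv2.resize(c,None,fx=4.7,fy=3.9*4.7/4.7 if 0 else 4,interpolation=cv2.INTER_CUBIC) if 0 else cv2.resize(c,None,fx=4,fy=4,interpolation=cv2.INTER_CUBIC))
c=a[140:260,300:450]; cv2.imwrite('pics/crop_b.png',cv2.resize(c,None,fx=5,fy=5,interpolation=cv2.INTER_CUBIC))
E
```

```text
(no output)
```

View pics/crop_t.png

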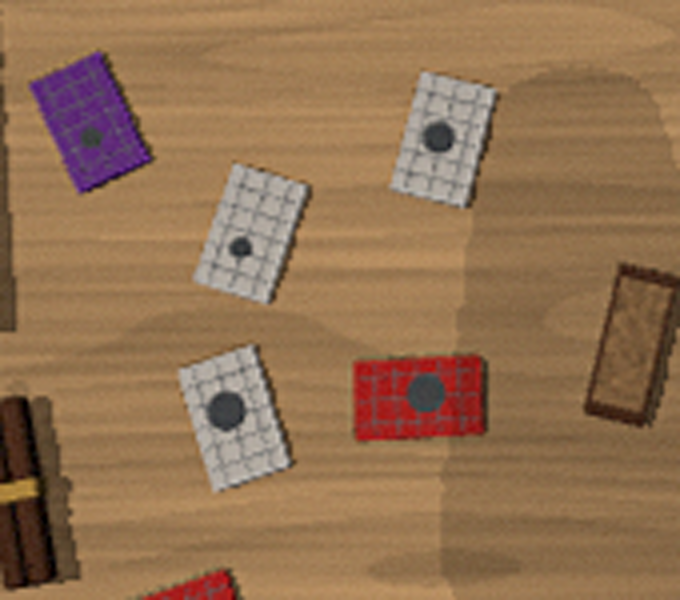

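View pics/crop_b.png

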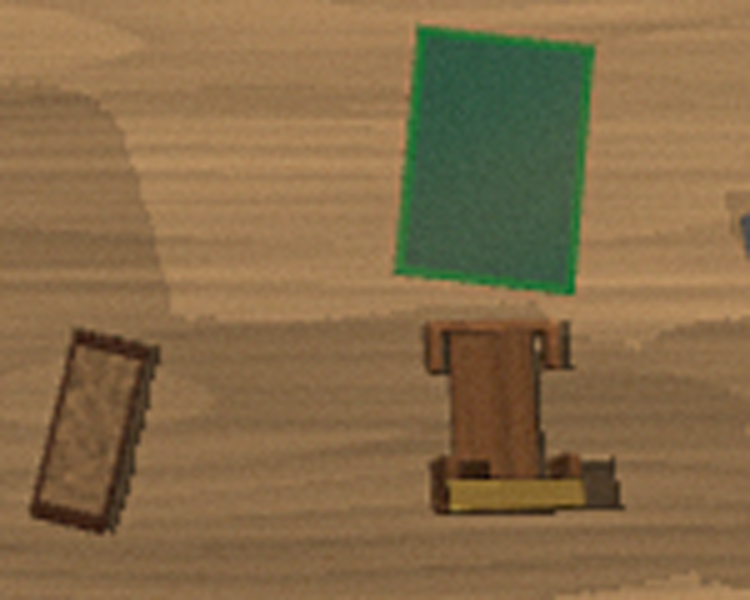

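```bash
cat >> h.py <<'E'
from scipy.optimize import least_squares
def fitrect(s,px,L,W,z):
    P=p2w(s,px,z)[:,:2]; c=P.mean(0)
    # long edge dir
    e=[P[(i+1)%4]-P[i] for i in range(4)]; n=[np.linalg.norm(v) for v in e]
    i=0 if n[0]>n[1] else 1
    d=e[i]/n[i]-e[i+2]/n[i+2]; yaw=np.degrees(np.arctan2(d[1],d[0]))
    yaw=(yaw+90)%180-90
    return c.round(4),round(yaw,1),np.round(n,4)
def cp(pts,f,off): return [((x+.5)/f-.5+off[0],(y+.5)/f-.5+off[1]) for x,y in pts]
E
python3 - <<'E'
from h import *
s=snap('top')
o=(160,140)
for t in [[(422,72),(497,90),(467,207),(390,189)],[(237,163),(311,184),(270,302),(193,279)],[(179,371),(256,345),(292,465),(215,491)]]:
    print(fitrect(s,cp(t,4,o),.09,.056,.006))
o=(300,140)
print('block',fitrect(s,cp([(77,331),(152,346),(105,531),(31,515)],5,o),.11,.044,.012))
print('mat',fitrect(s,cp([(416,26),(595,46),(574,294),(395,272)],5,o),.15,.105,.0015))
print(p2w(s,cp([(425,322),(571,322)],5,o),.018),p2w(s,cp([(432,513),(583,513)],5,o),.05))
E
```

```text
(array([0.6319, 0.1834]), np.float64(-14.4), array([0.0564, 0.0888, 0.0571, 0.0892]))
(array([0.5658, 0.3202]), np.float64(-18.7), array([0.056 , 0.0895, 0.0578, 0.089 ]))
(array([0.4334, 0.3296]), np.float64(17.9), array([0.0569, 0.0888, 0.0562, 0.0886]))
block (array([0.4813, 0.0489]), np.float64(-15.0), array([0.0435, 0.108 , 0.0425, 0.1074]))
mat (array([ 0.6379, -0.1893]), np.float64(-7.4), array([0.106 , 0.1489, 0.1041, 0.1479]))
[[ 0.53976536 -0.14125041  0.018     ]
 [ 0.53873158 -0.2242977   0.018     ]] [[ 0.43088278 -0.1346771   0.05      ]
 [ 0.42978485 -0.21680365  0.05      ]]
```

Three white tiles found. Now a planner that prints how far to go.

```bash
cat >> h.py <<'E'
def plan(x,y,z,yaw,tilt=0):
    """tool z dir at yaw(deg), tool y down; tilt: rotation about tool x (deg)"""
    s,r=st(); c=np.radians(yaw)
    zt=np.array([np.cos(c),np.sin(c),0]); yt=np.array([0,0,-1.]); xt=np.cross(yt,zt)
    Rt=R.from_matrix(np.c_[xt,yt,zt])*R.from_rotvec([np.radians(tilt),0,0])
    d=r.inv().apply(np.array([x,y,z])-s['tool_pos'])*100; v=np.degrees((r.inv()*Rt).as_rotvec())
    print('pos',s['tool_pos'].round(4),'shift cm',d.round(2),'rot deg',v.round(2),'grip',round(s['grip_width']*100,2),'F',s['wrist_force'].round(1),'t',round(s['t'],1))
E
python3 - <<'E'
from h import *
plan(.632,.1834,.15,165.6)
E
```

```text
pos [ 0.1713 -0.5225  0.2309] shift cm [-52.72   8.14  65.77] rot deg [-6.0000e-02 -1.4745e+02 -1.0000e-02] grip 8.51 F [ 0.1  0.  -0.1] t 0.1
```

```bash
python3 -m handwheel '-52.7 8 65.8 0 -147.5 0 7; -52.7 8 65.8 0 -147.5 0 7; -52.7 8 65.8 0 -147.5 0 7; -52.7 8 65.8 0 -147.5 0 7; -52.7 8 65.8 0 -147.5 0 7; -52.7 8 65.8 0 -147.5 0 7; -52.7 8 65.8 0 -147.5 0 7; -52.7 8 65.8 0 -147.5 0 7; -52.7 8 65.8 0 -147.5 0 7; -52.7 8 65.8 0 -147.5 0 7' 30; python3 -c "
from h import *
plan(.632,.1834,.12,165.6)"
```

```text
t: 1.15
tool_pos: [0.4443, -0.1039, 0.184]
tool_rot: [-0.701, 0.702, 0.089, -0.089]
wrist_force: [1.0, -0.8, 0.3]
grip_width: 0.0702
pos [ 0.4443 -0.1039  0.184 ] shift cm [25.34  6.4  23.14] rot deg [ 2.000e-02 -6.115e+01  1.000e-02] grip 7.02 F [ 1.  -0.8  0.3] t 1.1
```

```bash
python3 -m handwheel '25.3 6.4 23.1 0 -61.2 0 7; 25.3 6.4 23.1 0 -61.2 0 7; 25.3 6.4 23.1 0 -61.2 0 7; 25.3 6.4 23.1 0 -61.2 0 7; 25.3 6.4 23.1 0 -61.2 0 7; 25.3 6.4 23.1 0 -61.2 0 7; 25.3 6.4 23.1 0 -61.2 0 6.6; 25.3 6.4 23.1 0 -61.2 0 6.6; 25.3 6.4 23.1 0 -61.2 0 6.6; 25.3 6.4 23.1 0 -61.2 0 6.6' 30; python3 -c "
from h import *
plan(.632,.1834,.01,165.6)
snap('scene','s1.png');snap('top','t1.png')
a=cv2.imread('pics/s1.png')[120:280,300:460];cv2.imwrite('pics/s1c.png',cv2.resize(a,None,fx=3.7,fy=3.7,interpolation=2))"
```

```text
t: 2.15
tool_pos: [0.6325, 0.179, 0.1203]
tool_rot: [-0.56, 0.56, 0.431, -0.431]
wrist_force: [-0.6, -0.4, 0.4]
grip_width: 0.0663
pos [0.6325 0.179  0.1203] shift cm [ 0.41 11.03  0.16] rot deg [-0.   -0.42 -0.01] grip 6.63 F [-0.6 -0.4  0.4] t 2.1
```

View pics/t1.png

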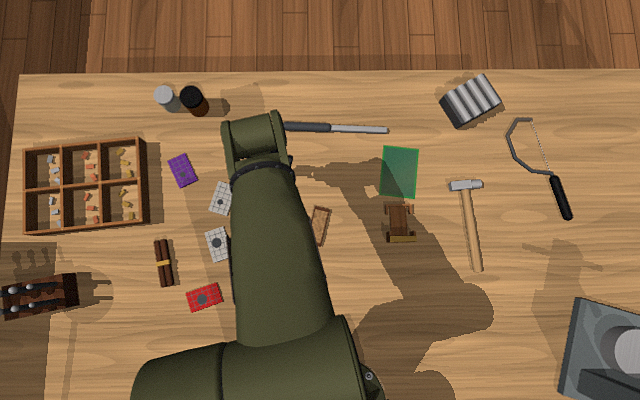

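View pics/s1c.png

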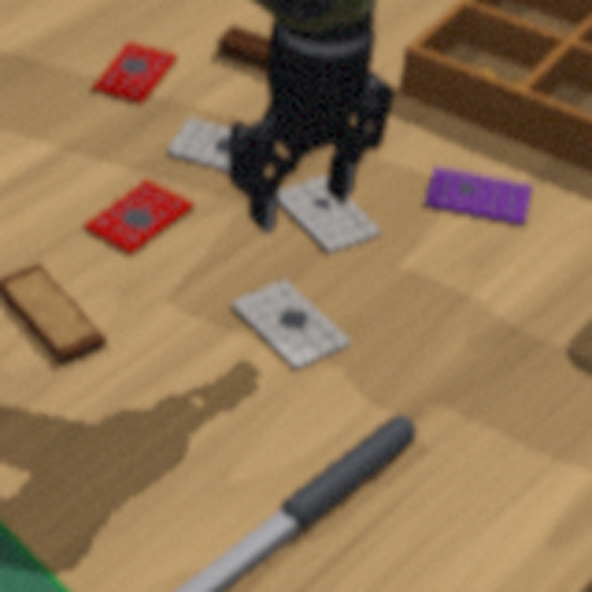

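The scene crop shows the gripper above tile T1 at crop (290,320), with the jaws across it. The spots the arm hid before hold no more white tiles, so there are three. Descending.

```bash
python3 -m handwheel '.4 7 .15 0 -.4 0 6.5; .4 10 .15 0 -.4 0 6.5; .4 11 .15 0 -.4 0 6.5;.4 11 .15 0 -.4 0 6.5; .4 11 .15 0 -.4 0 6.5; .4 11 .15 0 -.4 0 6.5' 30; python3 -c "
from h import *
plan(.632,.1834,.00,165.6)
snap('scene','s2.png')
a=cv2.imread('pics/s2.png')[160:240,330:430];cv2.imwrite('pics/s2c.png',cv2.resize(a,None,fx=7,fy=7,interpolation=2))"
```

```text
t: 2.85
tool_pos: [0.6337, 0.1841, 0.0131]
tool_rot: [-0.558, 0.559, 0.435, -0.432]
wrist_force: [-0.6, 1.2, 0.1]
grip_width: 0.0651
pos [0.6337 0.1841 0.0131] shift cm [-0.12  1.31  0.15] rot deg [0.22 0.07 0.11] grip 6.51 F [-0.6  1.2  0.1] t 2.9
```

View pics/s2c.png

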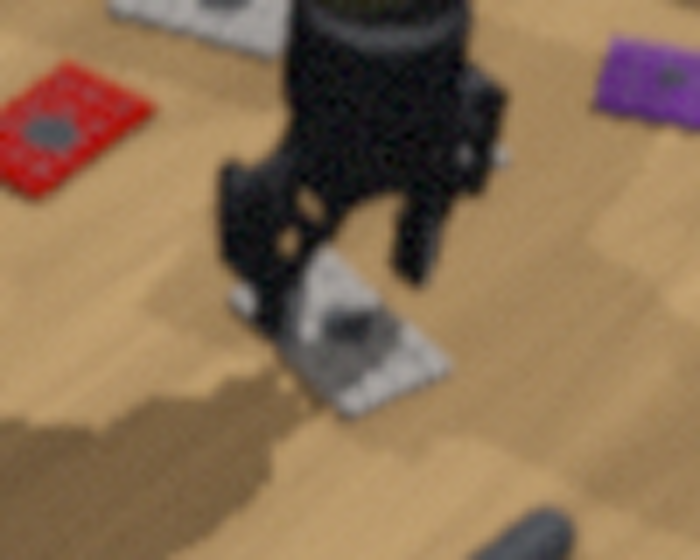

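The fingers straddle the tile (crop left finger at (270,310), right at (410,270)). Feeling downward.

```bash
python3 -m handwheel '-.1 .8 .1 0 0 0 6.3; -.1 .8 .1 0 0 0 6.3; -.1 .8 .1 0 0 0 6.3;-.1 .8 .1 0 0 0 6.3;-.1 .8 .1 0 0 0 6.3' 30; python3 -m handwheel '0 .3 0 0 0 0 6.3; 0 .3 0 0 0 0 6.3;0 .3 0 0 0 0 6.3;0 .3 0 0 0 0 6.3'; python3 -m handwheel '0 .3 0 0 0 0 6.3; 0 .3 0 0 0 0 6.3;0 .3 0 0 0 0 6.3'
```

```text
t: 3.4
tool_pos: [0.6311, 0.1833, 0.0022]
tool_rot: [-0.558, 0.558, 0.434, -0.434]
wrist_force: [-0.3, 0.4, 0.3]
grip_width: 0.0632
t: 3.8
tool_pos: [0.6311, 0.1833, -0.001]
tool_rot: [0.558, -0.558, -0.434, 0.434]
wrist_force: [0.8, -0.3, 0.1]
grip_width: 0.0628
t: 4.1
tool_pos: [0.631, 0.1833, -0.0041]
tool_rot: [0.558, -0.558, -0.434, 0.434]
wrist_force: [-0.6, 0.1, -0.4]
grip_width: 0.0629
```

```bash
python3 -m handwheel '0 .15 0 0 0 0 6.2; 0 .15 0 0 0 0 6.2;0 .15 0 0 0 0 6.2'; python3 -m handwheel '0 .1 0 0 0 0 6.0; 0 .1 0 0 0 0 6.0;0 .1 0 0 0 0 6.0'
```

```text
t: 4.4
tool_pos: [0.6311, 0.1833, -0.0054]
tool_rot: [-0.558, 0.558, 0.434, -0.434]
wrist_force: [0.2, 0.3, 0.3]
grip_width: 0.0616
t: 4.7
tool_pos: [0.6315, 0.1834, -0.005]
tool_rot: [-0.558, 0.559, 0.434, -0.434]
wrist_force: [-4.5, -0.6, 11.8]
grip_width: 0.0601
```

Contact with the bench at TCP z ≈ -5 mm. Backing off 2 mm and closing.

```bash
python3 -m handwheel '0 -.3 0 0 0 0 6; 0 -.3 0 0 0 0 5.2; 0 -.3 0 0 0 0 5.2; 0 -.3 0 0 0 0 5.2; 0 -.3 0 0 0 0 5.2;0 -.3 0 0 0 0 5.2; 0 -.3 0 0 0 0 5.2' 40; python3 -m handwheel '0 -1 0 0 0 0 5; 0 -3 0 0 0 0 5;0 -5 0 0 0 0 5;0 -7 0 0 0 0 5;0 -7 0 0 0 0 5;0 -7 0 0 0 0 5'; python3 -c "
from h import *
snap('scene','s3.png')
a=cv2.imread('pics/s3.png')[140:240,330:430];cv2.imwrite('pics/s3c.png',cv2.resize(a,None,fx=6,fy=6,interpolation=2))
plan(.4813,.0489,.075,165)"
```

```text
t: 5.4
tool_pos: [0.6313, 0.1834, -0.0024]
tool_rot: [-0.558, 0.558, 0.434, -0.434]
wrist_force: [-4.6, -1.3, 11.3]
grip_width: 0.0548
t: 6.0
tool_pos: [0.631, 0.1832, 0.0663]
tool_rot: [-0.558, 0.558, 0.434, -0.434]
wrist_force: [-0.4, 0.2, -1.0]
grip_width: 0.0542
pos [0.6306 0.1831 0.0655] shift cm [-16.7   -0.92  11.15] rot deg [-0.07  0.69 -0.04] grip 5.45 F [ 0.3  0.8 -1.2] t 6.0
```

View pics/s3c.png

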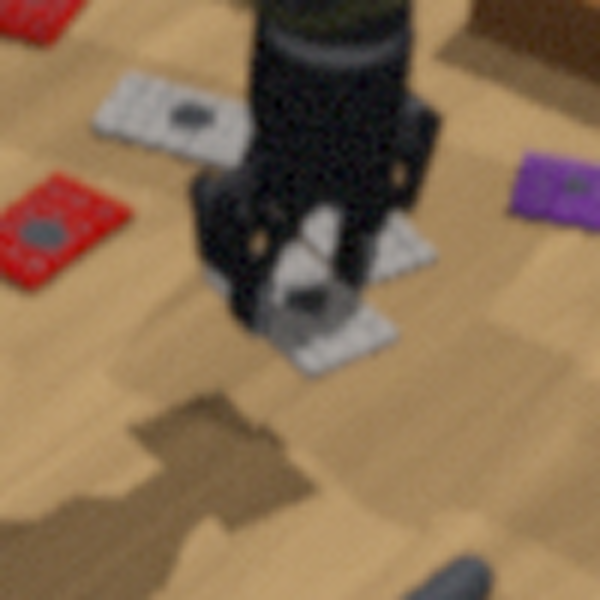

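Tile held (crop (310,310)). Carrying it over to the block.

```bash
python3 -m handwheel '-16.7 -.9 11.2 0 .7 0 5; -16.7 -.9 11.2 0 .7 0 5; -16.7 -.9 11.2 0 .7 0 5;-16.7 -.9 11.2 0 .7 0 5; -16.7 -.9 11.2 0 .7 0 5; -16.7 -.9 11.2 0 .7 0 5; -16.7 -.9 11.2 0 .7 0 5;-16.7 -.9 11.2 0 .7 0 5;-16.7 -.9 11.2 0 .7 0 5'; python3 -c "
from h import *
plan(.4808,.0489,.02,165)"
```

```text
t: 6.95
tool_pos: [0.4816, 0.0497, 0.0752]
tool_rot: [0.561, -0.561, -0.431, 0.431]
wrist_force: [-0.5, -0.0, -1.7]
grip_width: 0.0539
pos [0.4816 0.0497 0.0752] shift cm [-0.09  5.52  0.06] rot deg [-0.02  0.04 -0.01] grip 5.39 F [-0.5 -0.  -1.7] t 7.0
```

```bash
python3 -m handwheel '-.1 3 .05 0 0 0 5; -.1 5.5 .05 0 0 0 5; -.1 5.5 .05 0 0 0 5; -.1 5.5 .05 0 0 0 5; -.1 5.5 .05 0 0 0 5'; python3 -m handwheel '0 .6 0 0 0 0 5; 0 .8 0 0 0 0 5; 0 .8 0 0 0 0 5;0 .8 0 0 0 0 5'; python3 -m handwheel '0 .2 0 0 0 0 5; 0 .2 0 0 0 0 5; 0 .2 0 0 0 0 5;0 .2 0 0 0 0 5'
```

```text
t: 7.45
tool_pos: [0.4813, 0.0484, 0.0217]
tool_rot: [-0.561, 0.561, 0.431, -0.43]
wrist_force: [0.5, -0.5, 0.1]
grip_width: 0.0541
t: 7.85
tool_pos: [0.4806, 0.0483, 0.0127]
tool_rot: [-0.561, 0.561, 0.43, -0.43]
wrist_force: [0.0, 1.3, -1.1]
grip_width: 0.0542
t: 8.25
tool_pos: [0.4806, 0.0483, 0.0106]
tool_rot: [-0.561, 0.561, 0.43, -0.43]
wrist_force: [-0.6, -1.4, -0.9]
grip_width: 0.054
```

```bash
python3 -m handwheel '0 .1 0 0 0 0 5; 0 .1 0 0 0 0 5; 0 .1 0 0 0 0 5'; python3 -m handwheel '0 .1 0 0 0 0 5; 0 .1 0 0 0 0 5; 0 .1 0 0 0 0 5'
```

```text
t: 8.55
tool_pos: [0.4806, 0.0483, 0.0097]
tool_rot: [-0.561, 0.561, 0.431, -0.43]
wrist_force: [-0.8, -0.0, 2.5]
grip_width: 0.0541
t: 8.85
tool_pos: [0.4807, 0.0483, 0.0095]
tool_rot: [-0.561, 0.561, 0.431, -0.43]
wrist_force: [-7.8, -0.4, 19.1]
grip_width: 0.0543
```

Tile is down at TCP z = 9.7 mm. Releasing and going up.

```bash
python3 -m handwheel '0 -.15 0 0 0 0 5.4; 0 -.15 0 0 0 0 6.6; 0 -.15 0 0 0 0 6.6; 0 -.15 0 0 0 0 6.6;0 -.3 0 0 0 0 6.6;0 -2 0 0 0 0 6.6;0 -6 0 0 0 0 6.6; 0 -9 0 0 0 0 6.6;0 -9 0 0 0 0 6.6'; python3 -c "
from h import *
plan(.5658,.3202,.05,161.3)"
```

```text
t: 9.75
tool_pos: [0.4823, 0.0484, 0.1022]
tool_rot: [-0.56, 0.562, 0.432, -0.429]
wrist_force: [0.8, 0.3, -1.0]
grip_width: 0.0661
pos [0.4823 0.0484 0.1022] shift cm [28.41  5.28 -0.99] rot deg [0.35 3.69 0.12] grip 6.61 F [ 0.8  0.3 -1. ] t 9.8
```

```bash
python3 -m handwheel '28.4 1 -1 .3 3.7 .1 6.6; 28.4 1 -1 .3 3.7 .1 6.6; 28.4 1 -1 .3 3.7 .1 6.6;28.4 1 -1 .3 3.7 .1 6.6;28.4 1 -1 .3 3.7 .1 6.6;28.4 5.3 -1 .3 3.7 .1 6.5;28.4 5.3 -1 .3 3.7 .1 6.5;28.4 5.3 -1 .3 3.7 .1 6.5;28.4 5.3 -1 .3 3.7 .1 6.5;28.4 5.3 -1 .3 3.7 .1 6.5'; python3 -c "
from h import *
plan(.5658,.3202,-.002,161.3)
s=snap('top','t4.png');snap('scene','s4.png')
a=cv2.imread('pics/t4.png')[180:270,270:370];cv2.imwrite('pics/t4c.png',cv2.resize(a,None,fx=6,fy=6,interpolation=2))
a=cv2.imread('pics/s4.png')[130:230,290:430];cv2.imwrite('pics/s4c.png',cv2.resize(a,None,fx=5,fy=5,interpolation=2))"
```

```text
t: 10.75
tool_pos: [0.5644, 0.3192, 0.0472]
tool_rot: [0.576, -0.574, -0.411, 0.413]
wrist_force: [0.5, 1.1, 0.2]
grip_width: 0.065
pos [0.5644 0.3192 0.0472] shift cm [ 0.14  4.92 -0.12] rot deg [-0.21 -0.08 -0.03] grip 6.5 F [0.5 1.1 0.2] t 10.8
```

View pics/t4c.png

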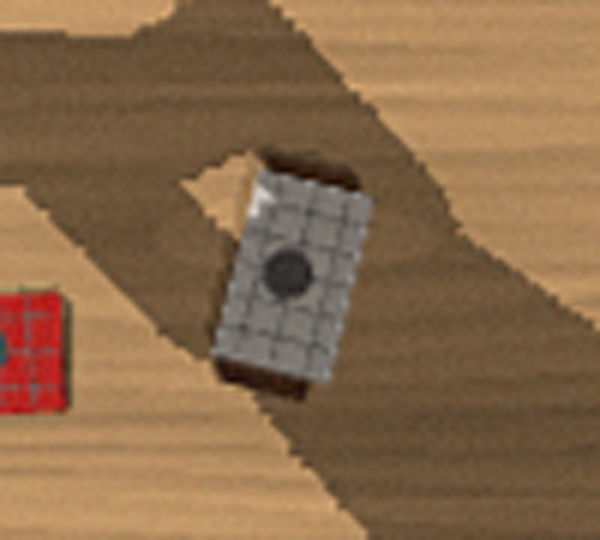

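View pics/s4c.png

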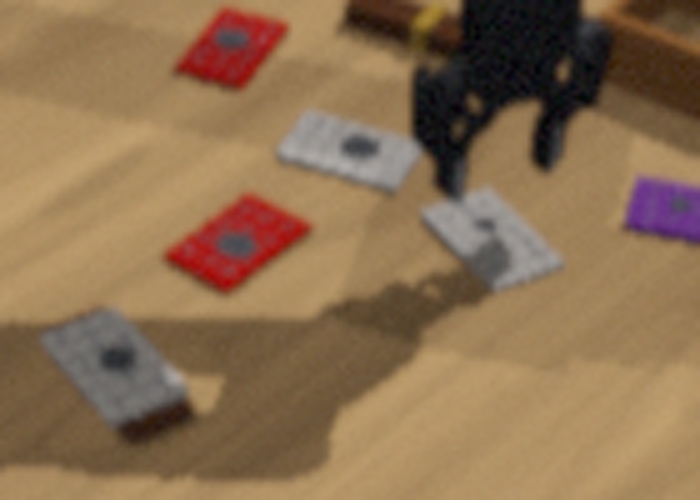

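The first tile lies along the block at crop (290,272), nearly centred. Measuring it, then picking T2.

```bash
python3 -c "
from h import *
s=snap('top')
print(fitrect(s,cp([(258,168),(373,197),(328,381),(213,353)],6,(270,180)),0,0,.018))"
python3 -m handwheel '.14 3 -.1 -.2 0 0 6.4; .14 4.9 -.1 -.2 0 0 6.2; .14 4.9 -.1 -.2 0 0 6.2; .14 4.9 -.1 -.2 0 0 6.2; .14 4.9 -.1 -.2 0 0 6.2; .14 4.9 -.1 -.2 0 0 6.2' 40
```

```text
(array([0.4817, 0.0474]), np.float64(-14.5), array([0.0559, 0.0888, 0.0551, 0.0894]))
t: 11.5
tool_pos: [0.565, 0.321, -0.0029]
tool_rot: [0.575, -0.575, -0.411, 0.413]
wrist_force: [0.1, 0.4, -0.4]
grip_width: 0.0618
```

```bash
python3 -m handwheel '0 0 -.1 0 0 0 5.9; 0 0 -.1 0 0 0 5.4; 0 0 -.1 0 0 0 5; 0 0 -.1 0 0 0 5; 0 0 -.1 0 0 0 5; 0 0 -.1 0 0 0 5;0 0 -.1 0 0 0 5' 40;  python3 -m handwheel '0 -1 0 0 0 0 5; 0 -3 0 0 0 0 5;0 -5 0 0 0 0 5;0 -7 0 0 0 0 5;0 -7 0 0 0 0 5;0 -7 0 0 0 0 5'; python3 -c "
from h import *
plan(.4812,.0480,.06,165.4)"
```

```text
t: 12.2
tool_pos: [0.5661, 0.3208, -0.0027]
tool_rot: [0.575, -0.575, -0.411, 0.413]
wrist_force: [-1.3, -0.7, 6.0]
grip_width: 0.0546
t: 12.8
tool_pos: [0.5659, 0.3207, 0.0665]
tool_rot: [0.575, -0.575, -0.411, 0.413]
wrist_force: [0.2, 0.2, -0.6]
grip_width: 0.0548
pos [0.5659 0.3207 0.0665] shift cm [-28.55   0.7   -0.73] rot deg [-0.09 -4.1  -0.1 ] grip 5.48 F [ 0.2  0.2 -0.6] t 12.8
```

```bash
python3 -m handwheel '-28.55 .2 -.7 0 -4.1 0 5;-28.55 .2 -.7 0 -4.1 0 5;-28.55 .2 -.7 0 -4.1 0 5;-28.55 .2 -.7 0 -4.1 0 5;-28.55 .2 -.7 0 -4.1 0 5;-28.55 .2 -.7 0 -4.1 0 5;-28.55 .2 -.7 0 -4.1 0 5;-28.55 .2 -.7 0 -4.1 0 5;-28.55 .2 -.7 0 -4.1 0 5;-28.55 .2 -.7 0 -4.1 0 5'; python3 -c "
from h import *
plan(.4812,.0481,.022,165.4);snap('top','t5.png');snap('scene','s5.png')
a=cv2.imread('pics/s5.png')[130:230,290:430];cv2.imwrite('pics/s5c.png',cv2.resize(a,None,fx=5,fy=5,interpolation=2))"
```

```text
t: 13.8
tool_pos: [0.4811, 0.049, 0.0647]
tool_rot: [0.559, -0.559, -0.432, 0.434]
wrist_force: [-0.2, -0.0, -0.5]
grip_width: 0.0548
pos [0.4811 0.049  0.0647] shift cm [-0.08  4.27 -0.04] rot deg [-0.13  0.07 -0.1 ] grip 5.48 F [-0.2 -0.  -0.5] t 13.8
```

View pics/s5c.png

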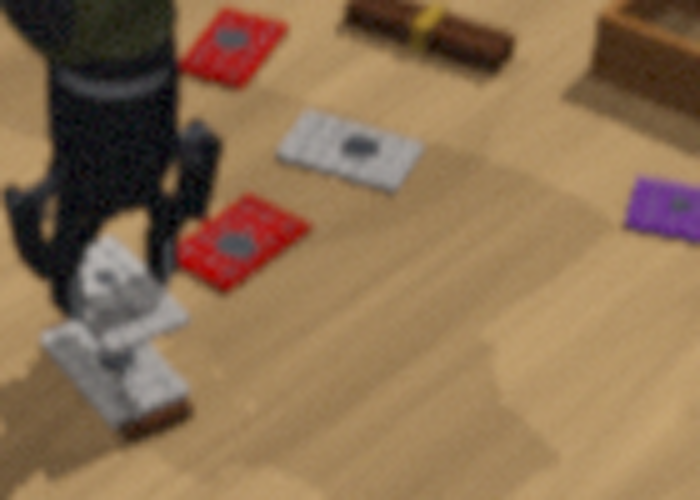

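T2 hangs above the first tile (crop (120,300)), aligned. Lowering.

```bash
python3 -m handwheel '-.1 2.5 -.05 0 0 0 5; -.1 4.3 -.05 0 0 0 5; -.1 4.5 -.05 0 0 0 5; -.1 4.7 -.05 0 0 0 5; -.1 4.8 -.05 0 0 0 5; -.1 4.8 -.05 0 0 0 5'; python3 -m handwheel '0 .1 0 0 0 0 5;  0 .1 0 0 0 0 5;0 .1 0 0 0 0 5';python3 -m handwheel '0 .1 0 0 0 0 5;  0 .1 0 0 0 0 5;0 .1 0 0 0 0 5'
```

```text
t: 14.5
tool_pos: [0.4815, 0.0471, 0.0177]
tool_rot: [-0.559, 0.56, 0.432, -0.433]
wrist_force: [-0.4, -0.2, -0.5]
grip_width: 0.0544
t: 14.8
tool_pos: [0.4812, 0.0469, 0.0162]
tool_rot: [0.56, -0.559, -0.432, 0.433]
wrist_force: [-0.2, -0.2, -0.9]
grip_width: 0.0546
t: 15.1
tool_pos: [0.4812, 0.0469, 0.0153]
tool_rot: [0.56, -0.559, -0.432, 0.433]
wrist_force: [-1.1, -0.1, 4.0]
grip_width: 0.0544
```

```bash
python3 -m handwheel '0 -.2 0 0 0 0 5;  .12 -.2 0 0 0 0 5;.12 -.2 0 0 0 0 5;.12 -.2 0 0 0 0 5;.12 -.1 0 0 0 0 5;.12 0 0 0 0 0 5;.12 0 0 0 0 0 5'; python3 -m handwheel '0 -.15 0 0 0 0 5.4; 0 -.15 0 0 0 0 6.6; 0 -.15 0 0 0 0 6.6; 0 -.15 0 0 0 0 6.6;0 -.3 0 0 0 0 6.6;0 -2 0 0 0 0 6.6;0 -6 0 0 0 0 6.6; 0 -9 0 0 0 0 6.6;0 -9 0 0 0 0 6.6'; python3 -c "
from h import *
plan(.4334,.3296,.05,197.9)"
```

```text
t: 15.8
tool_pos: [0.4814, 0.0481, 0.0153]
tool_rot: [0.56, -0.559, -0.431, 0.433]
wrist_force: [-1.7, 0.0, 5.4]
grip_width: 0.0545
t: 16.7
tool_pos: [0.4834, 0.0483, 0.1089]
tool_rot: [-0.558, 0.561, 0.433, -0.431]
wrist_force: [0.3, 0.1, 0.1]
grip_width: 0.0656
pos [0.4834 0.0483 0.1089] shift cm [25.96  5.83 11.96] rot deg [  0.25 -32.5   -0.07] grip 6.56 F [0.3 0.1 0.1] t 16.7
```

```bash
python3 -m handwheel '26 1 12 .2 -32.5 0 6.5;26 1 12 .2 -32.5 0 6.5;26 1 12 .2 -32.5 0 6.5;26 1 12 .2 -32.5 0 6.5;26 1 12 .2 -32.5 0 6.5;26 1 12 .2 -32.5 0 6.5;26 5.8 12 .2 -32.5 0 6.5;26 5.8 12 .2 -32.5 0 6.5;26 5.8 12 .2 -32.5 0 6.5;26 5.8 12 .2 -32.5 0 6.5'; python3 -c "
from h import *
plan(.4334,.3296,-.0025,197.9);s=snap('top','t6.png');snap('scene','s6.png')
a=cv2.imread('pics/t6.png')[180:270,270:370];cv2.imwrite('pics/t6c.png',cv2.resize(a,None,fx=6,fy=6,interpolation=2))
a=cv2.imread('pics/s6.png')[130:230,290:430];cv2.imwrite('pics/s6c.png',cv2.resize(a,None,fx=5,fy=5,interpolation=2))"
```

```text
t: 17.7
tool_pos: [0.4318, 0.3298, 0.0485]
tool_rot: [0.418, -0.415, -0.57, 0.572]
wrist_force: [0.2, -0.2, 0.4]
grip_width: 0.0651
pos [0.4318 0.3298 0.0485] shift cm [-0.07  5.09 -0.17] rot deg [-0.24 -0.06  0.05] grip 6.51 F [ 0.2 -0.2  0.4] t 17.7
```

View pics/t6c.png

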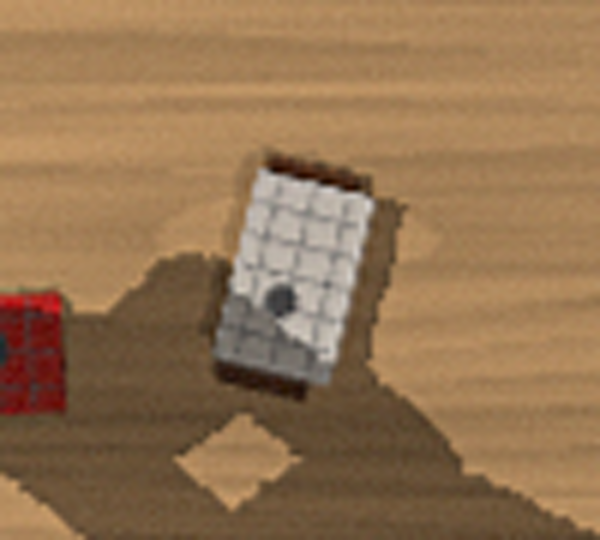

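View pics/s6c.png

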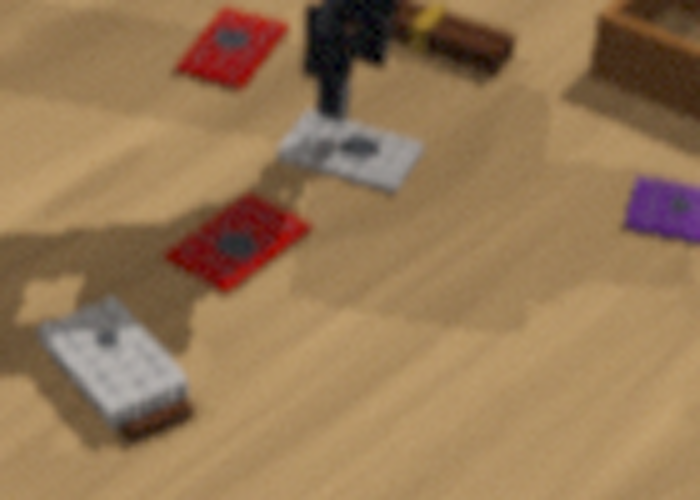

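The two tiles are stacked squarely (top crop: corners at about (260,168), (374,198), (328,384), (214,354)). Picking T3.

```bash
python3 -c "
from h import *
s=snap('top')
print(fitrect(s,cp([(260,168),(374,198),(328,384),(214,354)],6,(270,180)),0,0,.024))"
python3 -m handwheel '-.1 3 -.15 -.2 0 0 6.4; -.1 5.1 -.15 -.2 0 0 6.2; -.1 5.1 -.15 -.2 0 0 6.2; -.1 5.1 -.15 -.2 0 0 6.2; -.1 5.1 -.15 -.2 0 0 6.2; -.1 5.1 -.15 -.2 0 0 6.2' 40; python3 -c "
from h import *
plan(.4334,.3296,-.0025,197.9)"
```

```text
(array([0.4807, 0.047 ]), np.float64(-14.7), array([0.0552, 0.0893, 0.0546, 0.0894]))
t: 18.45
tool_pos: [0.4326, 0.3295, -0.0036]
tool_rot: [0.417, -0.416, -0.571, 0.572]
wrist_force: [0.1, -0.2, -0.7]
grip_width: 0.0618
pos [ 0.4326  0.3295 -0.0036] shift cm [-0.01 -0.11 -0.08] rot deg [-0.1  -0.01  0.04] grip 6.18 F [ 0.1 -0.2 -0.7] t 18.4
```

```bash
python3 -m handwheel '0 -.05 -.1 0 0 0 5.9; 0 -.05 -.1 0 0 0 5.4; 0 -.05 -.1 0 0 0 5; 0 -.05 -.1 0 0 0 5; 0 -.05 -.1 0 0 0 5; 0 -.05 -.1 0 0 0 5;0 -.05 -.1 0 0 0 5' 40;  python3 -m handwheel '0 -1 0 0 0 0 5; 0 -3 0 0 0 0 5;0 -5 0 0 0 0 5;0 -7 0 0 0 0 5;0 -7 0 0 0 0 5;0 -7 0 0 0 0 5'; python3 -c "
from h import *
plan(.4809,.0478,.065,165.3)"
```

```text
t: 19.15
tool_pos: [0.4335, 0.3299, -0.0029]
tool_rot: [0.417, -0.416, -0.571, 0.572]
wrist_force: [-3.3, -2.2, 8.3]
grip_width: 0.0545
t: 19.75
tool_pos: [0.4335, 0.3298, 0.0664]
tool_rot: [0.417, -0.416, -0.571, 0.572]
wrist_force: [-0.3, -0.8, -1.7]
grip_width: 0.0544
pos [0.4335 0.3298 0.0664] shift cm [-28.29   0.13   4.15] rot deg [-0.11 32.59  0.  ] grip 5.44 F [-0.3 -0.8 -1.7] t 19.8
```

```bash
python3 -m handwheel '-28.3 .1 4.15 0 32.6 0 5;-28.3 .1 4.15 0 32.6 0 5;-28.3 .1 4.15 0 32.6 0 5;-28.3 .1 4.15 0 32.6 0 5;-28.3 .1 4.15 0 32.6 0 5;-28.3 .1 4.15 0 32.6 0 5;-28.3 .1 4.15 0 32.6 0 5;-28.3 .1 4.15 0 32.6 0 5;-28.3 .1 4.15 0 32.6 0 5;-28.3 .1 4.15 0 32.6 0 5'; python3 -m handwheel '0 2.5 0 0 0 0 5; 0 3.5 0 0 0 0 5; 0 3.5 0 0 0 0 5; 0 3.5 0 0 0 0 5;0 3.5 0 0 0 0 5'; python3 -c "
from h import *
plan(.4809,.048,.024,165.3)"
```

```text
t: 20.75
tool_pos: [0.4807, 0.0487, 0.065]
tool_rot: [0.56, -0.559, -0.431, 0.433]
wrist_force: [-0.4, -0.2, -0.6]
grip_width: 0.0542
t: 21.25
tool_pos: [0.4813, 0.0479, 0.0311]
tool_rot: [0.56, -0.56, -0.432, 0.432]
wrist_force: [0.6, -0.2, -0.0]
grip_width: 0.0545
pos [0.4813 0.0479 0.0311] shift cm [0.   0.71 0.04] rot deg [-0.06  0.01 -0.03] grip 5.45 F [ 0.6 -0.2 -0. ] t 21.2
```

```bash
python3 -m handwheel '0 .6 .03 0 0 0 5; 0 .75 .03 0 0 0 5; 0 .8 .03 0 0 0 5;0 .8 .03 0 0 0 5'; python3 -m handwheel '0 .1 0 0 0 0 5;  0 .1 0 0 0 0 5;0 .1 0 0 0 0 5'
```

```text
t: 21.65
tool_pos: [0.4806, 0.0478, 0.0222]
tool_rot: [0.56, -0.559, -0.431, 0.433]
wrist_force: [-0.5, -0.3, -1.2]
grip_width: 0.054
t: 21.95
tool_pos: [0.4806, 0.0478, 0.0213]
tool_rot: [0.56, -0.559, -0.431, 0.433]
wrist_force: [-0.6, -0.1, -0.4]
grip_width: 0.0546
```

```bash
python3 -m handwheel '0 .05 0 0 0 0 5;0 .05 0 0 0 0 5; 0 -.05 0 0 0 0 5.4; 0 -.1 0 0 0 0 6.6; 0 -.1 0 0 0 0 6.6; 0 -.1 0 0 0 0 6.6;0 -.3 0 0 0 0 6.6;0 -2 0 0 0 0 6.6;0 -6 0 0 0 0 6.6;0 -6 0 0 0 0 6.6'; python3 -m handwheel '20 -6 0 0 0 0 6.6;20 -6 0 0 0 0 6.6;20 -6 0 0 0 0 6.6;20 -6 0 0 0 0 6.6;20 -6 0 0 0 0 6.6;20 -6 0 0 0 0 6.6;20 -6 0 0 0 0 6.6';python3 -c "
from h import *
s=snap('top','t7.png');s=snap('scene','s7.png')
a=cv2.imread('pics/t7.png')[180:270,270:370];cv2.imwrite('pics/t7c.png',cv2.resize(a,None,fx=6,fy=6,interpolation=2))
a=cv2.imread('pics/t7.png')[140:260,360:450];cv2.imwrite('pics/t7b.png',cv2.resize(a,None,fx=5,fy=5,interpolation=2))
a=cv2.imread('pics/s7.png')[180:310,220:340];cv2.imwrite('pics/s7c.png',cv2.resize(a,None,fx=4.6,fy=4.6,interpolation=2))"
```

```text
t: 22.95
tool_pos: [0.4828, 0.0479, 0.0854]
tool_rot: [-0.559, 0.561, 0.433, -0.431]
wrist_force: [-0.4, 0.2, -0.4]
grip_width: 0.0663
t: 23.65
tool_pos: [0.5312, 0.2403, 0.1403]
tool_rot: [0.56, -0.559, -0.431, 0.433]
wrist_force: [-0.3, -0.5, -0.2]
grip_width: 0.0661
```

View pics/t7c.png

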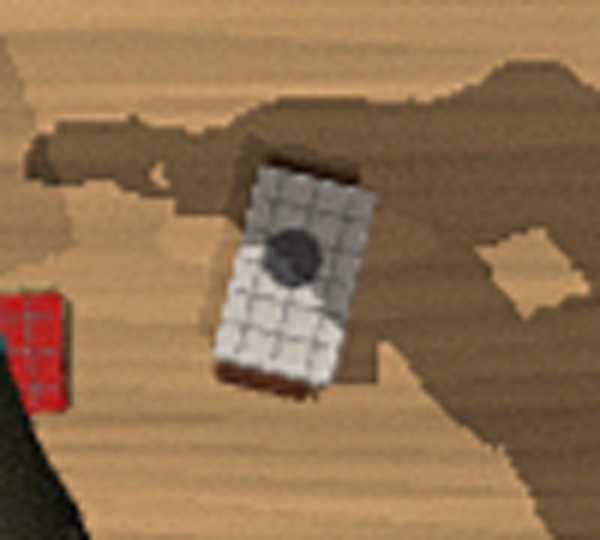

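View pics/t7b.png

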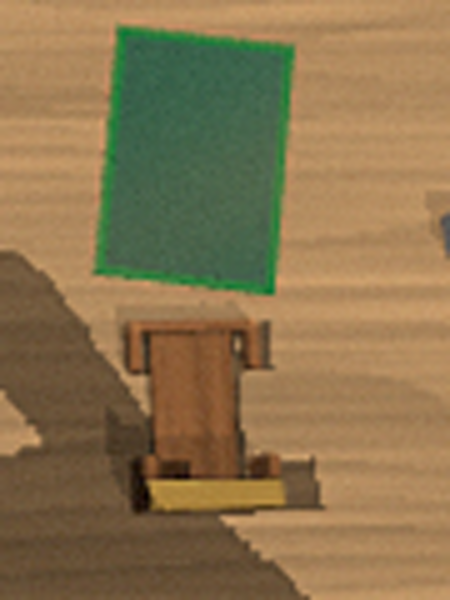

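View pics/s7c.png

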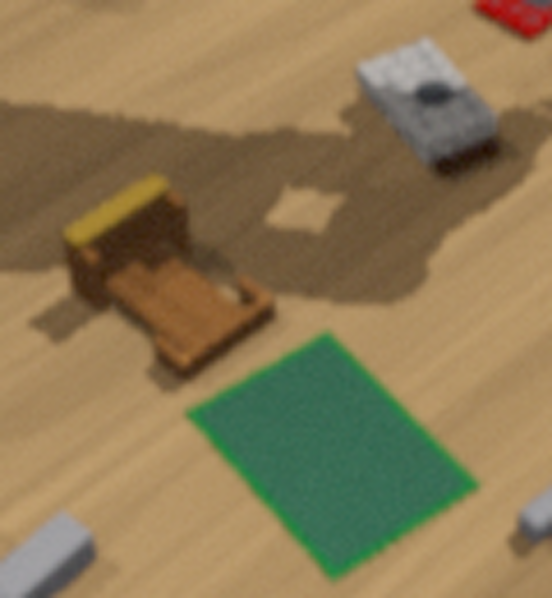

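Pile of three looks square. Now fitting the box pose from both pictures with its known corners, plus an overlay to check.

```bash
cat >> h.py <<'E'
def bw(p,pts):
    x,y,a=p; c,s_=np.cos(a),np.sin(a); P=np.array(pts,float)/1000
    return np.c_[x+c*P[:,0]-s_*P[:,1],y+s_*P[:,0]+c*P[:,1],P[:,2]]
LINES=[[(-54,-36.5,53),(-54,36.5,53),(-38,36.5,53),(-38,-36.5,53),(-54,-36.5,53)],[(54,-36.5,18),(54,36.5,18),(26,36.5,18),(26,-36.5,18),(54,-36.5,18),(54,-36.5,0),(54,36.5,0),(54,36.5,18)],[(-54,-36.5,53),(-54,-36.5,0),(-24,-36.5,0),(-24,-36.5,48)],[(-54,36.5,53),(-54,36.5,0),(-24,36.5,0),(-24,36.5,48)]]
def overlay(s,p,off,f,size,fn,lines=LINES):
    im=s['image'][:,:,::-1][off[1]:off[1]+size[1],off[0]:off[0]+size[0]]
    im=cv2.resize(im,None,fx=f,fy=f,interpolation=2).copy()
    for l in lines:
        q=(w2p(s,bw(p,l))-np.array(off)+.5)*f-.5
        cv2.polylines(im,[np.round(q).astype(np.int32)],False,(255,255,0),1)
    cv2.imwrite('pics/'+fn,im)
E
python3 - <<'E'
from h import *
T=snap('top');S=snap('scene')
tm=[(-54,36.5,53),(-54,-36.5,53),(-38,36.5,53),(-38,-36.5,53),(54,36.5,18)]
tp=cp([(150,511),(286,508),(151,481),(283,479),(132,321)],5,(360,140))
sm=[(-54,-36.5,53),(-54,36.5,53),(54,36.5,18),(54,-36.5,18)]
sp=cp([(65,236),(160,178),(272,300),(180,362)],4.6,(220,180))
f=lambda p: np.r_[(w2p(T,bw(p,tm))-tp).ravel(),(w2p(S,bw(p,sm))-sp).ravel()]
r=least_squares(f,[.485,-.18,0]); print(r.x,np.degrees(r.x[2]));print(r.fun.reshape(-1,2).round(1))
ft=lambda p:(w2p(T,bw(p,tm))-tp).ravel()
r2=least_squares(ft,[.485,-.18,0]);print('top only',r2.x,np.degrees(r2.x[2]))
overlay(T,r.x,(370,190),8,(80,65),'ovT.png');overlay(S,r.x,(225,210),8,(65,60),'ovS.png')
print('pile',fitrect(T,cp([(260,167),(376,196),(332,388),(215,357)],6,(270,180)),0,0,.03))
E
```

```text
[ 0.48735603 -0.18045564 -0.00326894] -0.1872962450010632
[[-0.1 -0.6]
 [-0.4 -0.3]
 [-0.5 -0.6]
 [-0.1 -0.4]
 [-0.4 -0.4]
 [-1.3 -1. ]
 [-1.5 -1.5]
 [ 0.1 -0. ]
 [-0.1  0.8]]
top only [ 0.48603693 -0.18116393 -0.00303769] -0.174047067611043
pile (array([0.4797, 0.0463]), np.float64(-14.0), array([0.0557, 0.0913, 0.0557, 0.0906]))
```

View pics/ovT.png

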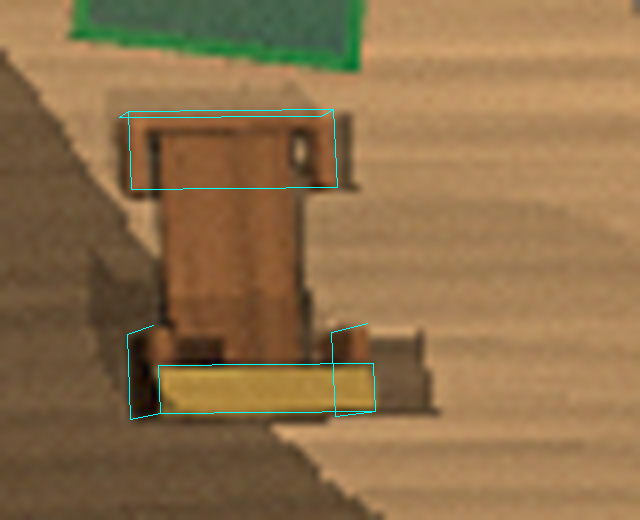

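View pics/ovS.png

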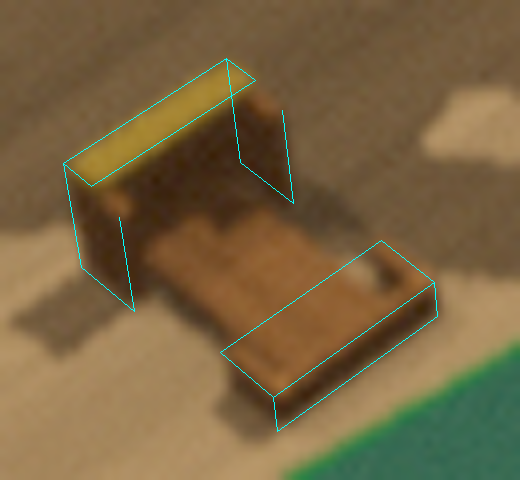

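Fit agrees within about 1 px: box at (0.486, -0.181), yaw about -0.2°. The camera reads y about 1 mm low against the gripper, so I take y = -0.180. Gripping the pile low now.

```bash
python3 -c "
from h import *
plan(.4807,.048,.08,165.3)"
```

```text
pos [0.5316 0.2401 0.1409] shift cm [-19.87   6.11  -0.  ] rot deg [-0.15 -0.08 -0.07] grip 6.6 F [-0.8 -0.3 -0. ] t 23.9
```

```bash
python3 -m handwheel '-19.9 2 0 0 0 0 6.5;-19.9 2 0 0 0 0 6.5;-19.9 2 0 0 0 0 6.5;-19.9 2 0 0 0 0 6.5;-19.9 6 0 0 0 0 6.5;-19.9 6 0 0 0 0 6.5;-19.9 6 0 0 0 0 6.5;-19.9 6 0 0 0 0 6.5'; python3 -c "
from h import *
plan(.4807,.048,.005,165.3)"
```

```text
t: 24.65
tool_pos: [0.4817, 0.0494, 0.0826]
tool_rot: [0.56, -0.56, -0.432, 0.432]
wrist_force: [-0.5, 0.8, -0.2]
grip_width: 0.0648
pos [0.4817 0.0494 0.0826] shift cm [-0.15  7.76  0.06] rot deg [-0.04  0.05 -0.02] grip 6.48 F [-0.5  0.8 -0.2] t 24.6
```

```bash
python3 -m handwheel '-.1 3 .03 0 0 0 6.5; -.1 4 .03 0 0 0 6.5; -.1 5 .03 0 0 0 6.5; -.1 6 .03 0 0 0 6.5; -.1 7 .03 0 0 0 6.5; -.1 7.5 .03 0 0 0 6.4;-.1 7.5 .03 0 0 0 6.3;-.1 7.5 .03 0 0 0 6.3'; python3 -c "
from h import *
plan(.4807,.048,.005,165.3)"
```

```text
t: 25.45
tool_pos: [0.4804, 0.0479, 0.0065]
tool_rot: [0.56, -0.56, -0.431, 0.433]
wrist_force: [-0.6, 0.1, 0.4]
grip_width: 0.0628
pos [0.4804 0.0479 0.0065] shift cm [ 0.02  0.15 -0.02] rot deg [-0.11 -0.01 -0.05] grip 6.28 F [-0.6  0.1  0.4] t 25.4
```

```bash
python3 -m handwheel '0 .15 0 -.1 0 0 6; 0 .15 0 -.1 0 0 5.5; 0 .15 0 -.1 0 0 5; 0 .15 0 -.1 0 0 5; 0 .15 0 -.1 0 0 5; 0 .15 0 -.1 0 0 5;0 .15 0 -.1 0 0 5;0 .15 0 -.1 0 0 5' 70; python3 -m handwheel '0 -1 0 0 0 0 5; 0 -2 0 0 0 0 5; 0 -4 0 0 0 0 5; 0 -7 0 0 0 0 5; 0 -10 0 0 0 0 5; 0 -13 0 0 0 0 5;0 -13 0 0 0 0 5;0 -13 0 0 0 0 5'; python3 -c "
from h import *
plan(.492,-.18,.14,180)
s=snap('top','t8.png');s=snap('scene','s8.png')
a=cv2.imread('pics/s8.png')[110:240,260:380];cv2.imwrite('pics/s8c.png',cv2.resize(a,None,fx=4.6,fy=4.6,interpolation=2))"
```

```text
t: 26.25
tool_pos: [0.4805, 0.0479, 0.0054]
tool_rot: [-0.56, 0.56, 0.432, -0.432]
wrist_force: [-2.6, 0.8, 6.3]
grip_width: 0.0546
t: 27.05
tool_pos: [0.4803, 0.0479, 0.1353]
tool_rot: [-0.56, 0.56, 0.432, -0.432]
wrist_force: [-0.5, -0.3, -1.3]
grip_width: 0.0549
pos [0.4803 0.0479 0.1353] shift cm [-21.75  -0.45  -6.92] rot deg [  0.04 -14.7   -0.04] grip 5.49 F [-0.5 -0.3 -1.3] t 27.1
```

View pics/s8c.png

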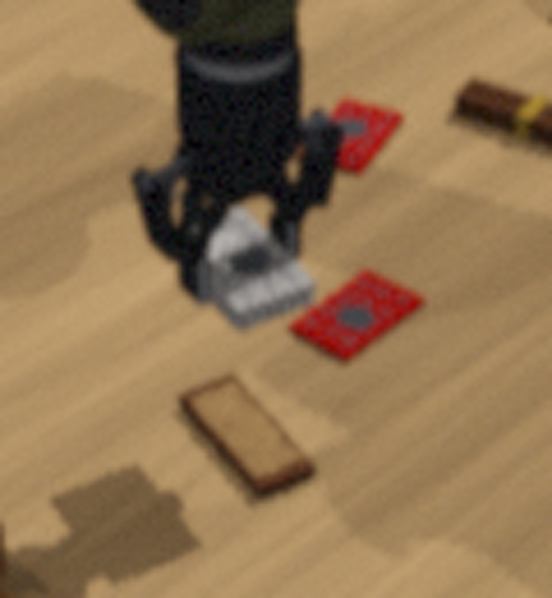

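The pile of three is up together and the block is empty (crop (250,435)). Going over the box.

```bash
python3 -m handwheel '-21.8 -.4 -6.9 0 -14.9 0 5;-21.8 -.4 -6.9 0 -14.9 0 5;-21.8 -.4 -6.9 0 -14.9 0 5;-21.8 -.4 -6.9 0 -14.9 0 5;-21.8 -.4 -6.9 0 -14.9 0 5;-21.8 -.4 -6.9 0 -14.9 0 5;-21.8 -.4 -6.9 0 -14.9 0 5;-21.8 -.4 -6.9 0 -14.9 0 5;-21.8 -.4 -6.9 0 -14.9 0 5;-21.8 -.4 -6.9 0 -14.9 0 5' 70; cat >> h.py <<'E'
BOX=(.486,-.180,-.2)
def ins(bx,bz,th,by=0,box=None):
    X,Y,a=box or BOX; c=np.radians(a); t=np.radians(th)
    x=(bx+6.6*np.sin(t))/1000; z=(8+bz-6.6*np.cos(t))/1000; y=by/1000
    plan(X+x*np.cos(c)-y*np.sin(c),Y+x*np.sin(c)+y*np.cos(c),z,180+a,-th)
E
python3 -c "
from h import *
ins(13,75,17)
snap('top','t9.png');S=snap('scene','s9.png')
overlay(S,(.486,-.18,-.003),(215,170),7,(85,85),'s9c.png')"
```

```text
t: 28.15
tool_pos: [0.4918, -0.1796, 0.1389]
tool_rot: [0.499, -0.499, -0.501, 0.502]
wrist_force: [-0.7, -0.7, -2.0]
grip_width: 0.0543
pos [ 0.4918 -0.1796  0.1389] shift cm [-0.05  6.22 -0.92] rot deg [-17.05   0.48   0.03] grip 5.43 F [-0.7 -0.7 -2. ] t 28.1
```

View pics/s9c.png

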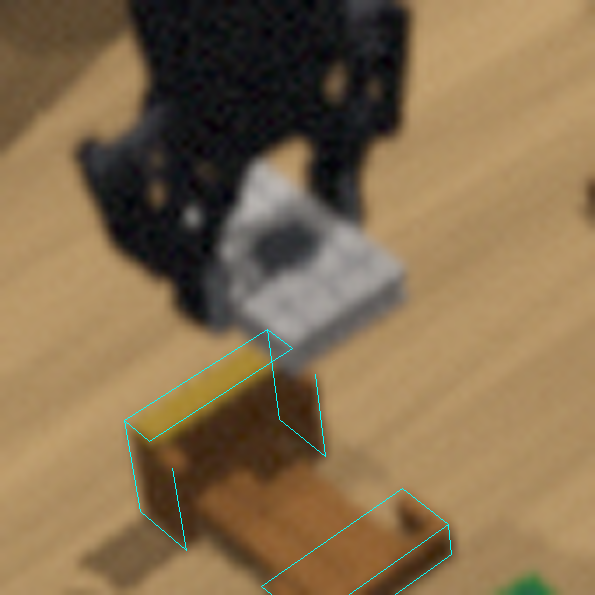

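View pics/t9.png

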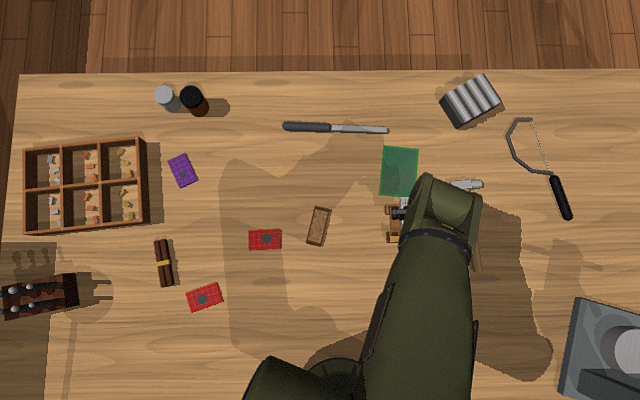

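The box hasn't moved. Checking the robot-to-camera bias by drawing the held pile where the robot says it is.

```bash
python3 -c "
from h import *
S=snap('scene');s,_=st();p=s['tool_pos'];print(p)
b=(p[2]+.0066)*1000
L=[[(-45,-28,b+18),(45,-28,b+18),(45,28,b+18),(-45,28,b+18),(-45,-28,b+18)],[(45,-28,b+18),(45,-28,b),(45,28,b),(45,28,b+18)]]
overlay(S,(p[0],p[1],0.005),(235,180),11,(50,50),'s9d.png',L)"
```

```text
[ 0.49181551 -0.17996984  0.13898352]
```

View pics/s9d.png

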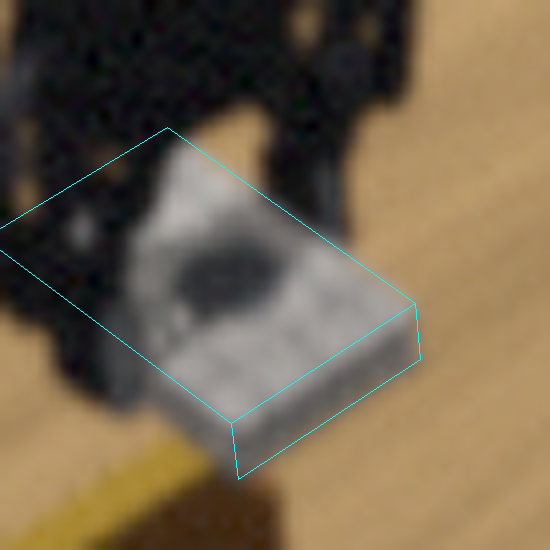

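The pile overlay agrees within about 0.5 px. The two cameras put the box at x = 0.486 (top) and 0.4885 (scene), so I take 0.487. Tilting now.

```bash
sed -i 's/^BOX=.*/BOX=(.487,-.1803,-.2)/' h.py; python3 -m handwheel '0 .5 -1 -8.5 .4 0 5;0 1 -1 -17 .4 0 5; 0 1 -1 -17 .4 0 5; 0 1 -1 -17 .4 0 5'; python3 -c "
from h import *
ins(14,60,17)"
```

```text
t: 28.7
tool_pos: [0.5015, -0.1804, 0.1293]
tool_rot: [-0.422, 0.569, 0.567, -0.42]
wrist_force: [-0.1, -0.3, -1.2]
grip_width: 0.0548
pos [ 0.5015 -0.1804  0.1293] shift cm [0.01 6.52 1.82] rot deg [-0.15 -0.02  0.02] grip 5.48 F [-0.1 -0.3 -1.2] t 28.7
```

```bash
python3 -m handwheel '0 3 .9 -.1 0 0 5;0 5 1.5 -.1 0 0 5; 0 6.5 1.8 -.1 0 0 5; 0 6.5 1.8 -.1 0 0 5; 0 6.5 1.8 -.1 0 0 5'; python3 -c "
from h import *
ins(14,40,17)
S=snap('scene','s10.png')
overlay(S,(.487,-.18,-.003),(215,180),7,(85,85),'s10c.png',[])"
```

```text
t: 29.2
tool_pos: [0.5042, -0.1804, 0.0621]
tool_rot: [-0.421, 0.569, 0.568, -0.42]
wrist_force: [0.4, 0.3, -1.7]
grip_width: 0.0544
pos [ 0.5042 -0.1804  0.0621] shift cm [0.01 1.92 0.72] rot deg [0.03 0.03 0.03] grip 5.44 F [ 0.4  0.3 -1.7] t 29.2
```

View pics/s10c.png

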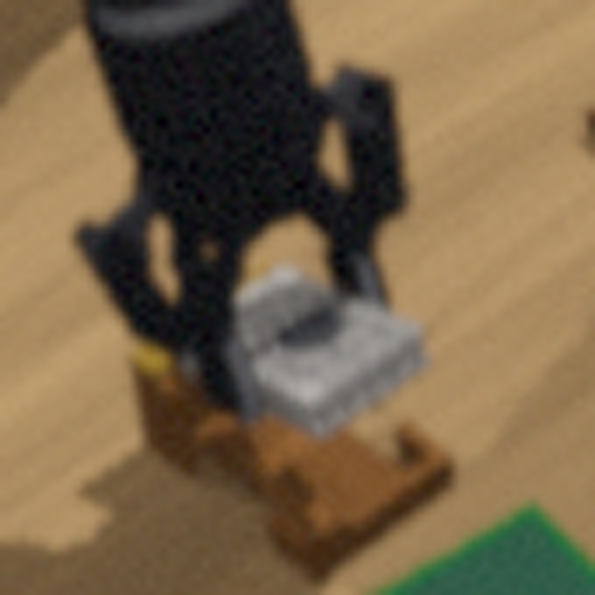

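The tilted pile is above the box (pile crop (330,350), box crop (300,480)), in line with it. Lowering inside the lip edge.

```bash
python3 -m handwheel '0 1 .3 0 0 0 5;0 1.5 .5 0 0 0 5; 0 2 .7 0 0 0 5;0 2 .7 0 0 0 5'; python3 -c "
from h import *
ins(14,27,17)"
```

```text
t: 29.65
tool_pos: [0.5022, -0.1802, 0.0395]
tool_rot: [-0.422, 0.569, 0.568, -0.42]
wrist_force: [0.1, 0.2, -1.5]
grip_width: 0.0546
pos [ 0.5022 -0.1802  0.0395] shift cm [-0.02  1.06  0.25] rot deg [-0.01 -0.02  0.05] grip 5.46 F [ 0.1  0.2 -1.5] t 29.6
```

```bash
python3 -m handwheel '0 .5 .15 0 0 0 5;0 1.05 .3 0 0 0 5;0 1.05 .3 0 0 0 5;0 1.05 .3 0 0 0 5'; python3 -c "
from h import *
ins(6,25,17)"
```

```text
t: 30.05
tool_pos: [0.5028, -0.1803, 0.0293]
tool_rot: [-0.421, 0.569, 0.568, -0.42]
wrist_force: [0.6, 0.4, -1.8]
grip_width: 0.0544
pos [ 0.5028 -0.1803  0.0293] shift cm [-0.    0.02  0.83] rot deg [ 0.05 -0.01  0.02] grip 5.44 F [ 0.6  0.4 -1.8] t 30.1
```

No contact. Sliding in under the lip.

```bash
python3 -m handwheel '0 0 .4 0 0 0 5;0 0 .8 0 0 0 5;0 0 .8 0 0 0 5;0 0 .8 0 0 0 5'; python3 -c "
from h import *
ins(3,22,17)
S=snap('scene','s11.png')
overlay(S,(.487,-.18,-.003),(215,180),7,(85,85),'s11c.png',[])"
```

```text
t: 30.45
tool_pos: [0.4952, -0.1804, 0.0272]
tool_rot: [-0.421, 0.57, 0.568, -0.419]
wrist_force: [0.1, 0.2, -1.6]
grip_width: 0.0548
pos [ 0.4952 -0.1804  0.0272] shift cm [0.01 0.24 0.41] rot deg [ 0.07 -0.01  0.01] grip 5.48 F [ 0.1  0.2 -1.6] t 30.4
```

View pics/s11c.png

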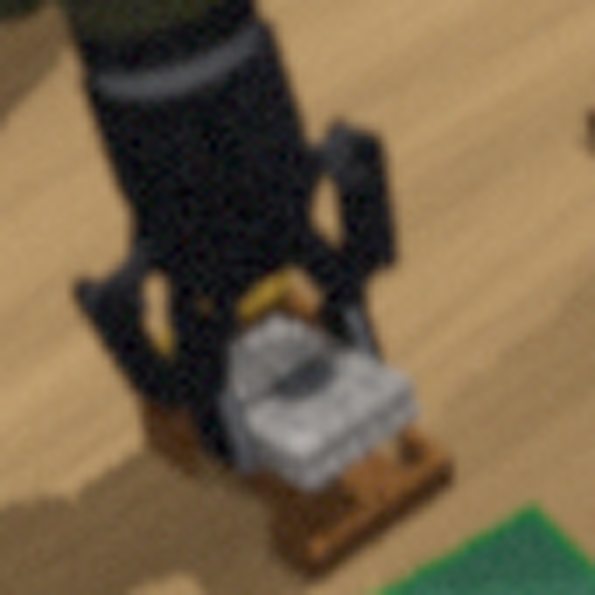

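The low end is going under the lip (brass visible at crop (270,290)) and the high end is above the sill. Continuing in and down.

```bash
python3 -m handwheel '0 .1 .2 0 0 0 5;0 .2 .4 0 0 0 5;0 .2 .4 0 0 0 5;0 .2 .4 0 0 0 5'; python3 -c "
from h import *
ins(3,15,17)"
```

```text
t: 30.9
tool_pos: [0.492, -0.1803, 0.024]
tool_rot: [-0.421, 0.57, 0.568, -0.419]
wrist_force: [0.1, -0.1, -2.4]
grip_width: 0.0545
pos [ 0.492  -0.1803  0.024 ] shift cm [0.   0.69 0.22] rot deg [ 0.06 -0.01  0.02] grip 5.45 F [ 0.1 -0.1 -2.4] t 30.9
```

```bash
python3 -m handwheel '0 .3 .1 0 0 0 5;0 .65 .2 0 0 0 5;0 .65 .2 0 0 0 5;0 .65 .2 0 0 0 5'; python3 -c "
from h import *
ins(1.8,9,9);ins(0,2,0)"
```

```text
t: 31.3
tool_pos: [0.4919, -0.1803, 0.017]
tool_rot: [-0.421, 0.569, 0.568, -0.42]
wrist_force: [0.2, 0.7, -2.4]
grip_width: 0.0547
pos [ 0.4919 -0.1803  0.017 ] shift cm [-0.    0.56  0.39] rot deg [ 8.05 -0.01  0.02] grip 5.47 F [ 0.2  0.7 -2.4] t 31.3
pos [ 0.4919 -0.1803  0.017 ] shift cm [-0.    1.16  0.87] rot deg [17.05 -0.    0.03] grip 5.47 F [ 0.2  0.7 -2.4] t 31.3
```

```bash
python3 -m handwheel '0 .25 .2 4 0 0 5;0 .25 .2 4 0 0 5;0 .53 .4 8 0 0 5;0 .53 .4 8 0 0 5;0 .53 .4 8 0 0 5'; python3 -c "
from h import *
ins(.8,5,4.5);ins(0,2,0)"
```

```text
t: 31.8
tool_pos: [0.4898, -0.1801, 0.0109]
tool_rot: [-0.459, 0.539, 0.538, -0.457]
wrist_force: [-0.5, 0.6, -1.4]
grip_width: 0.0545
pos [ 0.4898 -0.1801  0.0109] shift cm [-0.02  0.42  0.22] rot deg [4.71 0.02 0.05] grip 5.45 F [-0.5  0.6 -1.4] t 31.8
pos [ 0.4898 -0.1801  0.0109] shift cm [-0.02  0.69  0.4 ] rot deg [9.21 0.03 0.05] grip 5.45 F [-0.5  0.6 -1.4] t 31.8
```

```bash
python3 -m handwheel '0 .2 .1 2.4 0 0 5;0 .4 .2 4.7 0 0 5;0 .4 .2 4.7 0 0 5;0 .4 .2 4.7 0 0 5'; python3 -m handwheel '0 .13 .07 2 0 0 5;0 .26 .15 4.4 0 0 5;0 .26 .15 4.4 0 0 5;0 .26 .15 4.4 0 0 5'; python3 -c "
from h import *
ins(0,1,0)
S=snap('scene','s12.png')
overlay(S,(.487,-.18,-.003),(215,180),7,(85,85),'s12c.png',[])"
```

```text
t: 32.2
tool_pos: [0.4883, -0.1802, 0.0066]
tool_rot: [-0.481, 0.52, 0.519, -0.479]
wrist_force: [-0.6, -0.3, -1.7]
grip_width: 0.055
t: 32.6
tool_pos: [0.487, -0.1802, 0.0039]
tool_rot: [-0.501, 0.501, 0.5, -0.499]
wrist_force: [-0.6, -1.8, -2.1]
grip_width: 0.0549
pos [ 0.487  -0.1802  0.0039] shift cm [-0.01  0.15 -0.  ] rot deg [0.07 0.01 0.04] grip 5.49 F [-0.6 -1.8 -2.1] t 32.6
```

View pics/s12c.png

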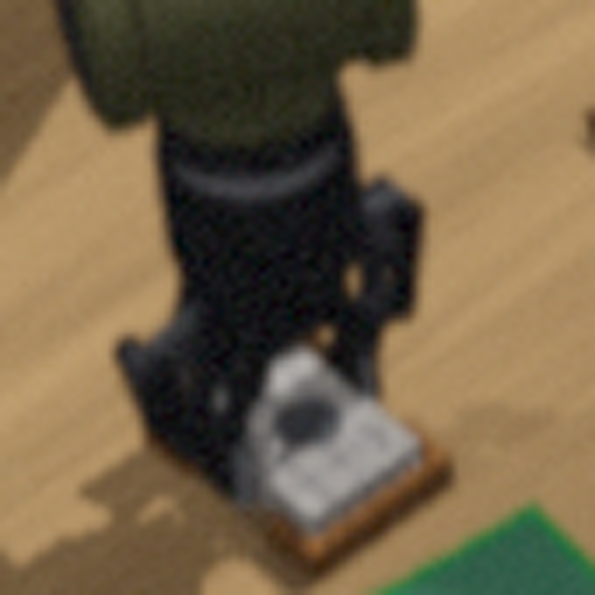

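The pile lies flat behind the sill (crop edge at about (380,480)), just above the floor. Settling it.

```bash
python3 -m handwheel '0 .1 0 0 0 0 5;0 .15 0 0 0 0 5;0 .15 0 0 0 0 5'; python3 -m handwheel '0 .1 0 0 0 0 5;0 .1 0 0 0 0 5;0 .1 0 0 0 0 5'
```

```text
t: 32.95
tool_pos: [0.487, -0.1803, 0.0024]
tool_rot: [0.501, -0.501, -0.499, 0.499]
wrist_force: [0.9, -1.3, -1.6]
grip_width: 0.0549
t: 33.25
tool_pos: [0.4871, -0.1803, 0.0015]
tool_rot: [0.501, -0.501, -0.499, 0.499]
wrist_force: [0.3, 0.5, -1.1]
grip_width: 0.0547
```

```bash
python3 -m handwheel '0 .06 0 0 0 0 5;0 .06 0 0 0 0 5;0 .06 0 0 0 0 5'; python3 -m handwheel '0 .06 0 0 0 0 5;0 .06 0 0 0 0 5;0 .06 0 0 0 0 5'
```

```text
t: 33.55
tool_pos: [0.4871, -0.1803, 0.0014]
tool_rot: [0.501, -0.501, -0.499, 0.499]
wrist_force: [-4.9, 1.5, 6.9]
grip_width: 0.0546
t: 33.85
tool_pos: [0.4871, -0.1803, 0.0014]
tool_rot: [0.501, -0.501, -0.499, 0.499]
wrist_force: [-8.3, 3.9, 17.1]
grip_width: 0.0547
```

Seated on the floor (17 N). Releasing and going up, then back so the cameras see it.

```bash
python3 -m handwheel '0 -.1 0 0 0 0 5.5;0 -.1 0 0 0 0 6.3;0 -.1 0 0 0 0 6.5;0 -.1 0 0 0 0 6.5;0 -.5 0 0 0 0 6.5;0 -2 0 0 0 0 6.5;0 -5 0 0 0 0 6.5;0 -9 0 0 0 0 6.5;0 -13 0 0 0 0 6.5;0 -13 0 0 0 0 6.5'; python3 -m handwheel '0 0 0 0 0 0 6.5;22 0 0 0 0 0 6.5;22 0 4 0 0 0 6.5;22 0 4 0 0 0 6.5;22 0 4 0 0 0 6.5;22 0 4 0 0 0 6.5;22 0 4 0 0 0 6.5'; python3 -c "
from h import *
S=snap('scene','s13.png');T=snap('top','t13.png')
overlay(S,(.4875,-.1805,-.003),(215,200),8,(75,65),'s13c.png')
overlay(T,(.4865,-.1805,-.003),(365,140),6.5,(90,90),'t13c.png',[])"
```

```text
t: 34.85
tool_pos: [0.4891, -0.1812, 0.1356]
tool_rot: [-0.498, 0.503, 0.5, -0.498]
wrist_force: [0.2, -0.6, -0.1]
grip_width: 0.0652
t: 35.55
tool_pos: [0.4466, 0.0422, 0.1292]
tool_rot: [0.501, -0.499, -0.499, 0.501]
wrist_force: [-0.2, -0.1, 0.9]
grip_width: 0.0648
```

View pics/s13c.png

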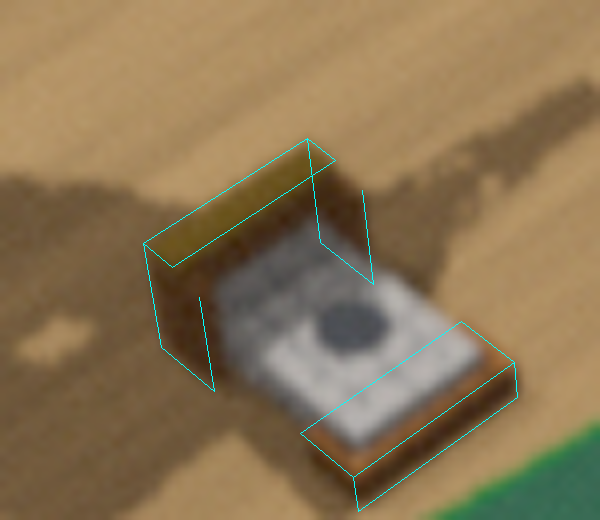

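View pics/t13c.png

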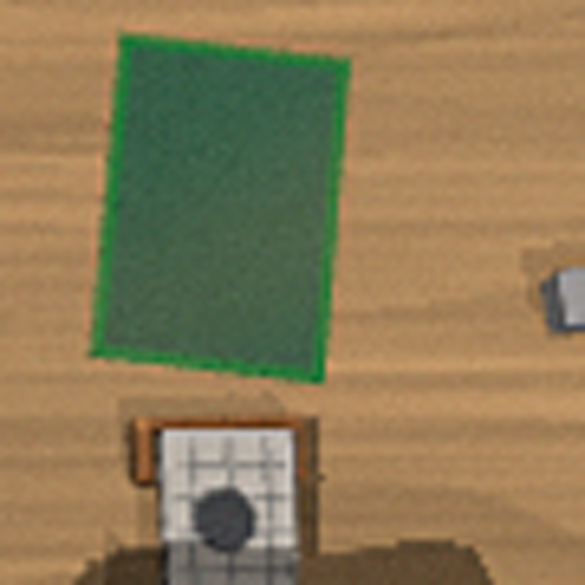

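All tiles lie flat in the box and it hasn't moved (overlay matches). Next, go behind it with fingers 4 cm apart, for a two-point push.

```bash
python3 -c "
from h import *
plan(.385,-.1803,.13,179.8)"
```

```text
pos [0.4475 0.0399 0.1295] shift cm [-22.03  -0.04   6.21] rot deg [-0.13  0.07  0.01] grip 6.46 F [ 0.5 -0.3 -0.2] t 35.6
```

```bash
python3 -m handwheel '0 0 6.2 0 0 0 5;-5 0 6.2 0 0 0 4;-22 0 6.2 0 0 0 4;-22 0 6.2 0 0 0 4;-22 0 6.2 0 0 0 4;-22 0 6.2 0 0 0 4;-22 0 6.2 0 0 0 4;-22 0 6.2 0 0 0 4;-22 0 6.2 0 0 0 4'; python3 -c "
from h import *
plan(.385,-.1803,.012,179.8)"
```

```text
t: 36.55
tool_pos: [0.3849, -0.1797, 0.13]
tool_rot: [0.501, -0.5, -0.499, 0.499]
wrist_force: [-0.0, -0.6, 0.3]
grip_width: 0.04
pos [ 0.3849 -0.1797  0.13  ] shift cm [-0.07 11.8  -0.03] rot deg [-0.08 -0.    0.04] grip 4.0 F [-0.  -0.6  0.3] t 36.5
```

```bash
python3 -m handwheel '-.07 4 0 0 0 0 4;-.07 8 0 0 0 0 4;-.07 10 0 0 0 0 4;-.07 11.8 0 0 0 0 4;-.07 11.8 0 0 0 0 4;-.07 11.8 0 0 0 0 4'; python3 -m handwheel '0 0 -.5 0 0 0 4;0 0 -1 0 0 0 4;0 0 -1.5 0 0 0 4;0 0 -1.8 0 0 0 4;0 0 -2 0 0 0 4;0 0 -2 0 0 0 4';python3 -c "
from h import *
plan(.415,-.1803,.012,179.8)
S=snap('scene','s14.png')
overlay(S,(.4875,-.1805,-.003),(195,180),7,(85,85),'s14c.png',[])"
```

```text
t: 37.15
tool_pos: [0.3853, -0.1802, 0.0128]
tool_rot: [0.501, -0.5, -0.499, 0.499]
wrist_force: [-0.9, 0.5, -0.0]
grip_width: 0.0401
t: 37.75
tool_pos: [0.4052, -0.1807, 0.0123]
tool_rot: [0.501, -0.501, -0.499, 0.499]
wrist_force: [0.1, 0.3, -0.2]
grip_width: 0.04
pos [ 0.4052 -0.1807  0.0123] shift cm [ 0.04  0.03 -0.98] rot deg [-0.03  0.01  0.02] grip 4.0 F [ 0.1  0.3 -0.2] t 37.8
```

View pics/s14c.png

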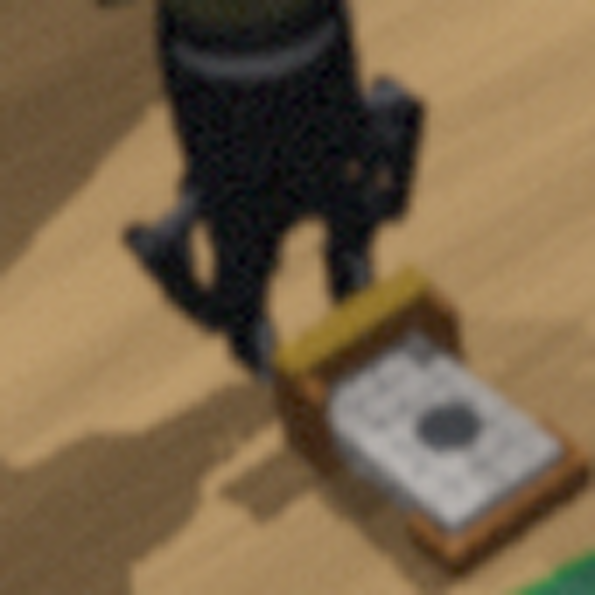

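```bash
python3 -m handwheel '0 0 -.4 0 0 0 4;0 0 -.8 0 0 0 4;0 0 -1 0 0 0 4;0 0 -1 0 0 0 4'; python3 -m handwheel '0 0 -.3 0 0 0 4;0 0 -.5 0 0 0 4;0 0 -.5 0 0 0 4';python3 -m handwheel '0 0 -.2 0 0 0 4;0 0 -.4 0 0 0 4;0 0 -.5 0 0 0 4'
```

```text
t: 38.2
tool_pos: [0.4153, -0.1807, 0.0123]
tool_rot: [0.501, -0.501, -0.499, 0.499]
wrist_force: [-0.6, 0.7, 0.9]
grip_width: 0.0403
t: 38.5
tool_pos: [0.4203, -0.1808, 0.0124]
tool_rot: [0.501, -0.501, -0.499, 0.499]
wrist_force: [-0.5, -0.6, 1.3]
grip_width: 0.0397
t: 38.8
tool_pos: [0.424, -0.1806, 0.0123]
tool_rot: [0.502, -0.5, -0.499, 0.5]
wrist_force: [-13.1, 0.1, 11.8]
grip_width: 0.0402
```

Contact at TCP x ≈ 0.4215, so the pusher sits 65 mm behind the box centre. Working out the arc to the mat.

```bash
cat >> h.py <<'E'
def push(bx,by,psi,d=.065):
    c=np.radians(psi); plan(bx-d*np.cos(c),by-d*np.sin(c),.012,180+psi)
E
python3 -c "
from h import *
for s in (.1,.2,.3,.4): push(.489+.149*s,-.1805-.0005*s-.007*s*s,-.2-7.2*s)"
```

```text
pos [ 0.424  -0.1806  0.0123] shift cm [ 0.11  0.03 -1.49] rot deg [-0.2   0.72  0.07] grip 4.02 F [-13.1   0.1  11.8] t 38.8
pos [ 0.424  -0.1806  0.0123] shift cm [ 0.17  0.02 -2.98] rot deg [-0.2   1.44  0.07] grip 4.02 F [-13.1   0.1  11.8] t 38.8
pos [ 0.424  -0.1806  0.0123] shift cm [ 0.21  0.01 -4.48] rot deg [-0.2   2.16  0.06] grip 4.02 F [-13.1   0.1  11.8] t 38.8
pos [ 0.424  -0.1806  0.0123] shift cm [ 0.25  0.01 -5.97] rot deg [-0.2   2.88  0.06] grip 4.02 F [-13.1   0.1  11.8] t 38.8
```

```bash
python3 -m handwheel '.04 0 -.5 0 .25 0 4;.08 0 -1 0 .5 0 4;.11 0 -1.5 0 .7 0 4;.13 0 -2 0 .95 0 4;.15 0 -2.5 0 1.2 0 4;.17 0 -3 0 1.45 0 4;.19 0 -3.5 0 1.7 0 4;.2 0 -4 0 1.95 0 4;.21 0 -4.5 0 2.15 0 4;.21 0 -4.5 0 2.15 0 4'; python3 -c "
from h import *
S=snap('scene','s15.png');T=snap('top','t15.png');s,_=st();p=s['tool_pos'];print(p)
overlay(S,(.5345,-.1813,np.radians(-2.4)),(205,190),7,(85,85),'s15c.png')
overlay(T,(.533,-.182,np.radians(-2.4)),(365,140),6.5,(90,90),'t15c.png')"
```

```text
t: 39.8
tool_pos: [0.4699, -0.1787, 0.0124]
tool_rot: [0.511, -0.509, -0.489, 0.49]
wrist_force: [-3.7, 0.6, 6.0]
grip_width: 0.0401
[ 0.46987872 -0.17876697  0.01238592]
```

View pics/s15c.png

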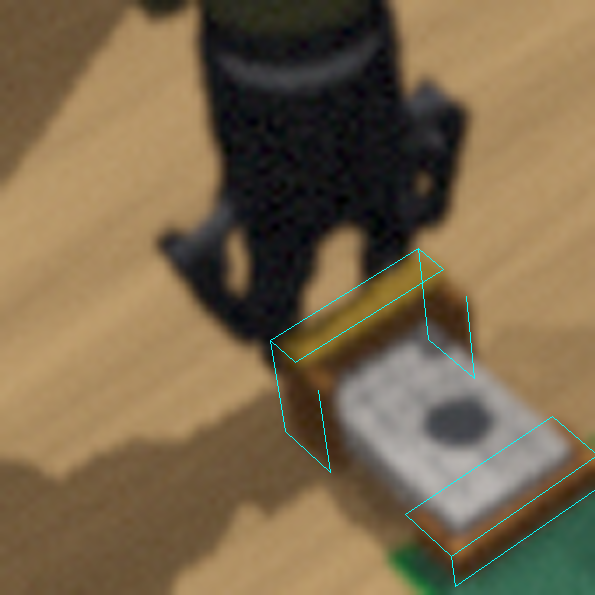

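View pics/t15c.png

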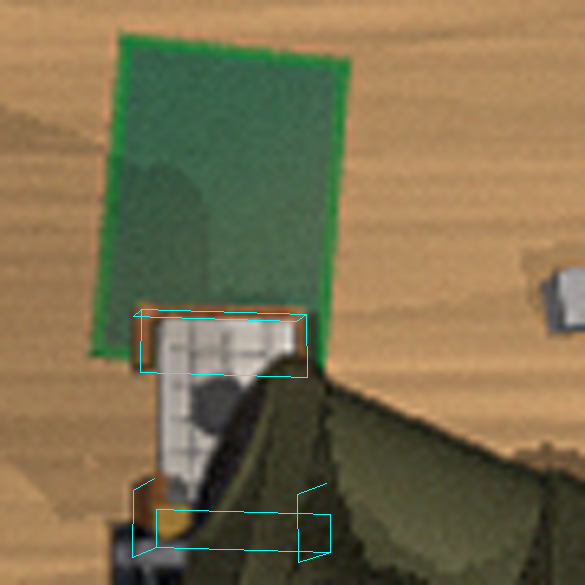

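Box follows the pusher well: the front edge is on the mat and the overlay yaw of -2.4° fits. Continuing.

```bash
python3 -c "
from h import *
for s in (.4,.5,.6,.7,.8): push(.489+.149*s,-.1805-.0005*s-.007*s*s,-.2-7.2*s)"
```

```text
pos [ 0.4699 -0.1788  0.0124] shift cm [ 0.1   0.04 -1.38] rot deg [-0.07  0.75  0.02] grip 4.01 F [-3.5  1.1  5.1] t 39.9
pos [ 0.4699 -0.1788  0.0124] shift cm [ 0.17  0.03 -2.87] rot deg [-0.07  1.47  0.02] grip 4.01 F [-3.5  1.1  5.1] t 39.9
pos [ 0.4699 -0.1788  0.0124] shift cm [ 0.23  0.03 -4.37] rot deg [-0.07  2.19  0.02] grip 4.01 F [-3.5  1.1  5.1] t 39.9
pos [ 0.4699 -0.1788  0.0124] shift cm [ 0.28  0.03 -5.86] rot deg [-0.08  2.91  0.02] grip 4.01 F [-3.5  1.1  5.1] t 39.9
pos [ 0.4699 -0.1788  0.0124] shift cm [ 0.31  0.03 -7.36] rot deg [-0.08  3.63  0.02] grip 4.01 F [-3.5  1.1  5.1] t 39.9
```

```bash
python3 -m handwheel '.04 0 -.6 0 .3 0 4;.09 0 -1.2 0 .65 0 4;.13 0 -1.8 0 .95 0 4;.16 0 -2.4 0 1.25 0 4;.18 0 -3 0 1.55 0 4;.21 0 -3.6 0 1.85 0 4;.23 0 -4.2 0 2.1 0 4;.25 0 -4.8 0 2.4 0 4;.27 0 -5.4 0 2.7 0 4;.28 0 -5.8 0 2.9 0 4'; python3 -c "
from h import *
S=snap('scene','s16.png');T=snap('top','t16.png')
push(.638,-.188,-7.4)
overlay(S,(.593,-.184,np.radians(-5.3)),(215,200),7,(85,85),'s16c.png')
overlay(T,(.593,-.185,np.radians(-5.3)),(365,130),6.5,(90,90),'t16c.png')"
```

```text
t: 40.9
tool_pos: [0.5273, -0.1784, 0.0124]
tool_rot: [0.523, -0.521, -0.476, 0.477]
wrist_force: [-14.8, 0.1, 12.2]
grip_width: 0.04
pos [ 0.5278 -0.1784  0.0124] shift cm [ 0.29  0.03 -4.56] rot deg [-0.12  2.15  0.02] grip 4.0 F [-5.6  1.5  6.8] t 41.0
```

View pics/s16c.png

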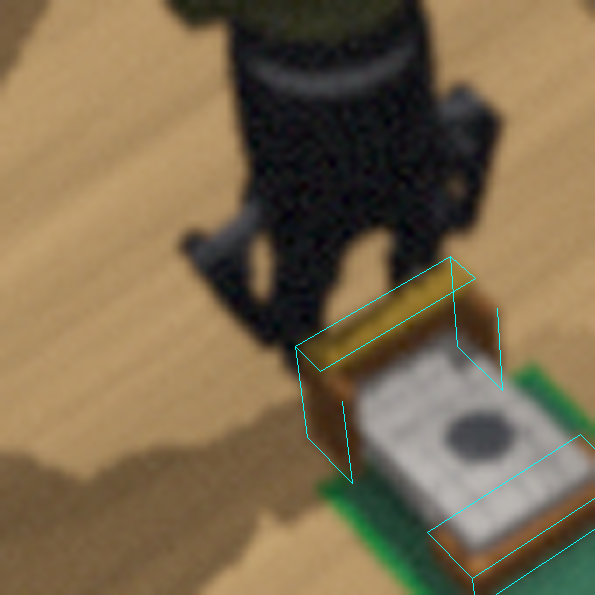

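View pics/t16c.png

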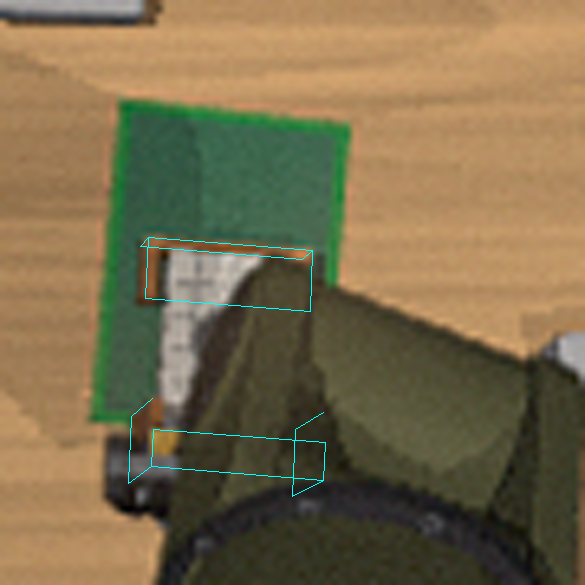

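Tracking still agrees within about 1 px, and the mat margins look even. Final stretch.

```bash
python3 -m handwheel '.05 0 -.6 0 .3 0 4;.1 0 -1.2 0 .6 0 4;.14 0 -1.8 0 .9 0 4;.18 0 -2.4 0 1.2 0 4;.22 0 -3 0 1.5 0 4;.25 0 -3.6 0 1.8 0 4;.27 0 -4.1 0 2 0 4;.29 0 -4.5 0 2.15 0 4;.29 0 -4.5 0 2.15 0 4'; python3 -m handwheel '0 0 1 0 0 0 4;0 0 3 0 0 0 4;0 0 5 0 0 0 4;0 -8 8 0 0 0 4;0 -14 10 0 0 0 4;0 -14 10 0 0 0 4;0 -14 10 0 0 0 4';python3 -m handwheel '20 0 5 0 0 0 4;20 0 5 0 0 0 4;20 0 5 0 0 0 4;20 0 5 0 0 0 4;20 0 5 0 0 0 4;20 0 5 0 0 0 4;20 0 5 0 0 0 4'; python3 -c "
from h import *
S=snap('scene','s17.png');T=snap('top','t17.png')
overlay(S,(.638,-.188,np.radians(-7.4)),(235,220),7,(100,85),'s17c.png')
overlay(T,(.638,-.189,np.radians(-7.4)),(365,130),7,(70,80),'t17c.png')"
```

```text
t: 41.9
tool_pos: [0.5729, -0.1797, 0.0124]
tool_rot: [0.532, -0.531, -0.466, 0.467]
wrist_force: [-5.8, 0.0, 5.9]
grip_width: 0.04
t: 42.6
tool_pos: [0.4751, -0.1675, 0.1582]
tool_rot: [-0.529, 0.534, 0.468, -0.465]
wrist_force: [0.5, 0.1, -0.3]
grip_width: 0.0398
t: 43.3
tool_pos: [0.4505, 0.0372, 0.1521]
tool_rot: [0.532, -0.531, -0.466, 0.467]
wrist_force: [-0.4, -0.4, 0.1]
grip_width: 0.04
```

View pics/s17c.png

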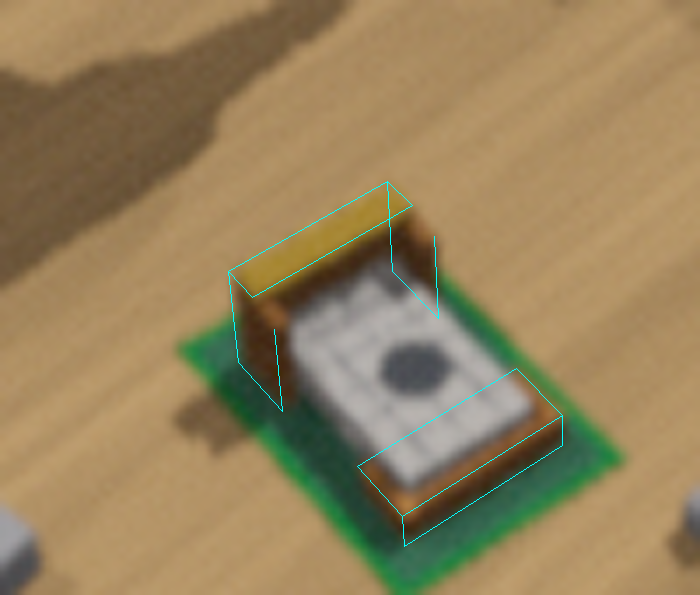

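View pics/t17c.png

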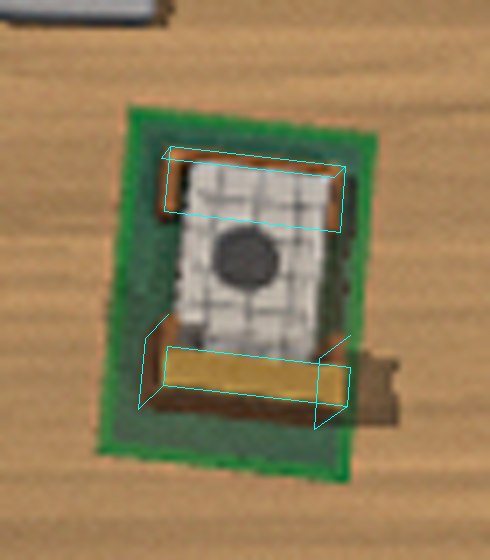

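The filled box stands wholly on the mat and square with it, with green visible on all sides in both crops, and the tiles are flat. A last look at the whole scene before handing in.

View pics/t17.png

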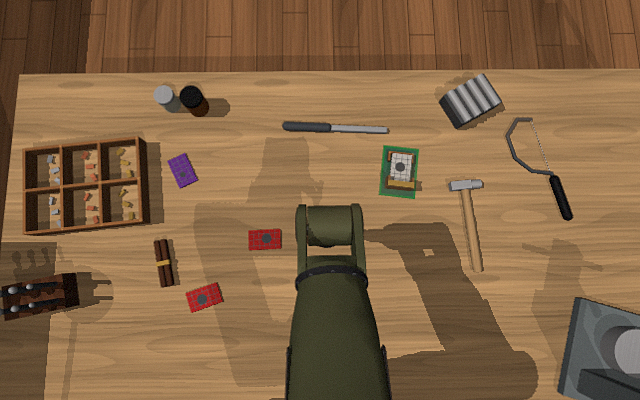

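View pics/s17.png

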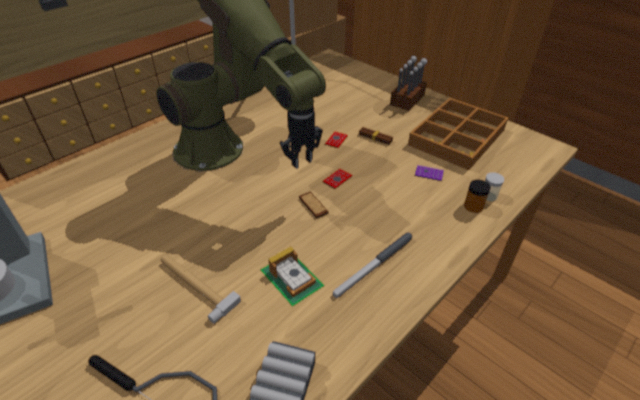

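Hammer (468,230), mandrel (335,128), clamp (163,262) and the look-alikes are where they were, and no white tiles are left loose. Handing in.

```bash
python3 -c "
from h import *
print(ticket.job_done())"
```

```text
the job is handed in; nothing more can be done
None
```

The job is done and handed in at about 44 s of the 210 s allowed; no verdict comes back. I found three white tiles and stacked them on the block. I lifted the pile at once, tilted it 17° in under the lip, and lowered it flat behind the sill. Then I pushed the box about 15 cm along a gentle arc onto the mat.

- **Last pictures:** both cameras show the box wholly on the mat and square with it to about 1°, judged by eye against an overlay. All three tiles lie flat inside. The hammer, mandrel, ring clamp and the red and purple look-alikes are where they were.
- **Forces:** the highest wrist force I read was about 20 N, at the end of a move. I saw only those end readings, not peaks within a move.
- **Disagreement:** the two cameras differed by 2 to 3 mm on where the box was before the insertion. I used a value in between, and the pile went in without touching until it reached the floor.

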